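# Put the spice grinders away in the lift-lid spice box

## Robot

A 6-joint arm with a two-finger parallel gripper is mounted at the origin on the work surface. World frame = base frame: x ahead of the robot, y to its left, z up, the work surface at z = 0. Lengths are in m, angles in rad, forces in N, time in s.
With the tool pointing down it reaches from about 0.275 to 0.825 m from the base axis. Payload 4.9 kg.
Tool frame: the origin (TCP) lies between the finger pads; the fingertips stand ahead of it and the grasp point (between the pads) lies 11 mm behind it (r.finger_overhang is the z of the fingertips in the tool frame, in m); z points along the fingers, y is the direction in which the jaws open and shut (so a half turn about z gives the same grasp; the last joint's range is limited). The gripper opens to 85 mm and grips with 20 to 120 N. Pads are 22 mm wide; open, the fingers measure 114 mm over their backs; the gripper's body (76 mm by 85 mm) begins 54 mm behind the grasp point. The pads swing forward as they close: fully open they stand 13 mm farther back than shut.
Start: joints at [1.147, 0.326, -0.193, 1.052, 0, 1.437], TCP at [0.157, 0.527, 0.239] pointing down, gripper open.
Joint ranges: [-2.65, 2.65], [-0.97, 1.79], [-1.3, 1.35], [-1.93, 2.1], [-1.47, 1.37], [-3.14, 3.14]. Speed limits (rad/s): [2.57, 2.57, 3.14, 3.14, 3.14, 3.14].

## Interface

Orientations are given as [roll, pitch, yaw] about the fixed x, y, z axes, in that order (R = Rz(yaw) Ry(pitch) Rx(roll)).
In Python, from plant import state, camera, camera_params, ticket, r gives the robot as it stands.
- The arm moves only by the tool play_rows, never from a script. Its argument "plan" is a list that holds one entry, the list of rows, each a list of 4 numbers: the shift along the tool's x, y, z in mm, then the turn about the tool's z in units of 10 degrees (1.0 is 10 degrees). A call has 1 to 12 rows; each row shifts and turns the commanded pose from where the row before left it, along the tool's axes as they then stand; what a row does not reach is not made up. A row lasts 1/8 s, in which the tool goes at most 62.5 mm and 10.7 degrees, less where a joint would pass 70% of its speed; a pose out of reach is approached as far as the arm can. A call is refused whole if a number of a shift passes 62.5 or a number of a turn 1, either way. A call with a gripper value outside its range is refused whole. "fingers" is the finger opening in mm, from 0 to 85.4, set as the call begins (left out, the last holds). The fingers move at their own pace and stop on an object; "grip_force" is the grip in N (left out, the last holds). Time passes only in rows, so rows that do not move let the fingers close. It gives the time, the measured TCP pose, the force and the opening at its end, in the units of the state.
- state(): the state, without advancing time (a new reading comes with each control period).
- camera(name): name is "scene" or "top" or "wrist"; returns (picture, depth): 400x640x3 uint8, red, green, blue; 400x640 float32, m along the optical axis (not along the pixel's ray), 0 where there is no reading.
- camera_params(name): a dict with "mtx" (3x3 intrinsics, pixels), "camera_from_world" (4x4, takes a point from world to camera coordinates); the wrist camera has in their place "tool_from_camera" (4x4, takes a point from camera to tool coordinates, whose origin is the TCP and whose axes are the flange's). Camera axes: x right, y up, looking along -z (the intrinsics and any distortion apply to the point x, -y, -z); pixel columns grow to the right and rows downward; lengths in m; the calibration is good to about 2 mm. A picture is of the moment at which its call begins: read the wrist's pose just before it. camera_params takes no time and is no camera call.
- ticket.finish_job(): hands the job in, once; it reports no verdict.
The state is a dict: "t": time; "joints": joint angles; "qvel": joint speeds; "joint_efforts": joint torques, N m; "eef_pos": TCP position; "ee_rot": TCP orientation; "contact_force": force on the tool from outside, world axes, zero at the start; "moment": the same for the moment, N m; "grip_width": finger opening in m.
Only numpy, scipy, OpenCV 4.12 (cv2) and the standard library are available. Lean on these libraries where they do the work, as an engineer would, in place of code of your own. Each camera call takes 0.05 s, during which the arm holds its last target.

## Task

Raise the spice box's lid all the way until its folding stay locks straight, then lay every spice grinder from the counter in the box, each in a pair of notches of its own (either way round), lowered until the glass body has settled in them before you let go, not dropped in. With the lid still propped and all of them in, push the stay's knee down to break it, then lower the lid gently by its handle, without letting it fall, until it is fully shut; leave the mug, the soap bottle and the ramekin where they are.

Things in the scene. Friction and masses are not known exactly. Their poses are not given: they have to be found in the camera images.
- spice_box: wooden spice box, fixed: 210 mm deep (its x), 380 mm wide (its y), rim 125 mm high, walls 8 mm, inner floor 50 mm up. Origin at the centre of its underside, z up; x points away from the robot to the hinge side, y to the left. Inside, two notched rails along y (see the cradles); the glass body rests in a notch of both rails
- lid (a joint): angle of the wooden lid, rad: 0 shut, grows as it is raised, 1.5 when the stay is straight. Lid 0.5 kg, 380 mm wide, 222 mm deep, 10 mm thick, hinged on the box's far rim. The hinge is a little stiff (0.32 N m): let go, the lid stays put above about 1.05 rad and falls shut below about 0.9 rad
- lid_hinge (a point): point on the lid's hinge axis, middle of the far rim (105 mm along the box's x from its origin, 125 mm up); the axis runs along the box's y
- lid_handle (a point): middle of the lid's steel bar handle: round bar 12 mm thick, 120 mm long, parallel to the hinge, 195 mm from the hinge along the lid, its axis 50 mm above the lid's underside (hinge plane), 40 mm off the lid's outer face, on posts at its ends. Moves with the lid; shut, it is on top near the front edge; open, it faces away from the robot
- knee (a joint): knee angle of the folding steel stay on the box's right side (-y), rad: 0 folded (lid shut), 2.51 links in line, 2.61 at the stop just past straight: locked. A light spring snaps it into the lock when the lid is raised all the way; locked, it keeps the lid up. Pushing the raised knee down (1 to 5 N) breaks it; at 2.0 or less it stays broken, above 2.2 it may snap back
- knee_peg (a point): middle of the steel peg at the stay's knee: round, 13 mm thick, sticking out 70 mm to the box's -y; point on its axis, 252 mm to -y of the box's middle, 62 mm outside the lid's edge. Lid up, locked: 160 mm high. Pushed down it moves on an arc of 86 mm about a pivot 35 mm before the box's middle, 105 mm high: 20 mm down (and 12 mm to the hinge) lowers the lid 0.1 rad, 40 mm 0.4 rad
- grinder0_center (a point): spice grinder lying on its side: round glass body 44 mm in diameter, 80 mm long, between a black six-sided cap (32 mm long) and foot (16 mm), both 48 mm across flats, 55 across corners; 0.13 to 0.25 kg. Point: middle of the glass body, on its axis, 24 mm above the counter; its x axis runs along the grinder to the cap. None from the start if absent
- grinder1_center (a point): spice grinder lying on its side: round glass body 44 mm in diameter, 80 mm long, between a black six-sided cap (32 mm long) and foot (16 mm), both 48 mm across flats, 55 across corners; 0.13 to 0.25 kg. Point: middle of the glass body, on its axis, 24 mm above the counter; its x axis runs along the grinder to the cap. None from the start if absent
- grinder2_center (a point): spice grinder lying on its side: round glass body 44 mm in diameter, 80 mm long, between a black six-sided cap (32 mm long) and foot (16 mm), both 48 mm across flats, 55 across corners; 0.13 to 0.25 kg. Point: middle of the glass body, on its axis, 24 mm above the counter; its x axis runs along the grinder to the cap. None from the start if absent
- grinder3_center (a point): spice grinder lying on its side: round glass body 44 mm in diameter, 80 mm long, between a black six-sided cap (32 mm long) and foot (16 mm), both 48 mm across flats, 55 across corners; 0.13 to 0.25 kg. Point: middle of the glass body, on its axis, 24 mm above the counter; its x axis runs along the grinder to the cap. None from the start if absent
- cradle0 (a point): cradle 0 of 4 from the left (+y), 80 mm apart: where the middle of a settled grinder's glass body is, 85 mm above the box's underside, 40 mm below the rim. Two rails, each 10 mm thick, centred 22 mm either side (34 mm clear between), with V-notches 40 mm wide at the top, sides at 40 degrees; ridges beside them are flat, 12 mm below this point. Notches run along the box's x
- cradle1 (a point): cradle 1 of 4 from the left (+y), 80 mm apart: where the middle of a settled grinder's glass body is, 85 mm above the box's underside, 40 mm below the rim. Two rails, each 10 mm thick, centred 22 mm either side (34 mm clear between), with V-notches 40 mm wide at the top, sides at 40 degrees; ridges beside them are flat, 12 mm below this point. Notches run along the box's x
- cradle2 (a point): cradle 2 of 4 from the left (+y), 80 mm apart: where the middle of a settled grinder's glass body is, 85 mm above the box's underside, 40 mm below the rim. Two rails, each 10 mm thick, centred 22 mm either side (34 mm clear between), with V-notches 40 mm wide at the top, sides at 40 degrees; ridges beside them are flat, 12 mm below this point. Notches run along the box's x
- cradle3 (a point): cradle 3 of 4 from the left (+y), 80 mm apart: where the middle of a settled grinder's glass body is, 85 mm above the box's underside, 40 mm below the rim. Two rails, each 10 mm thick, centred 22 mm either side (34 mm clear between), with V-notches 40 mm wide at the top, sides at 40 degrees; ridges beside them are flat, 12 mm below this point. Notches run along the box's x
- mug: bystander: white mug, 80 mm in diameter, 90 mm high, origin at the centre of its underside
- soap: bystander: clear soap bottle, 60 mm in diameter, 170 mm high, origin at the centre of its underside
- ramekin: bystander: white ramekin, 84 mm in diameter, 45 mm high, origin at the centre of its underside
Mind the look-alikes: they are no part of the job. Leave any orange look-alike of the part that bears grinder1_center alone. Leave any purple look-alike of the part that bears grinder3_center alone.

How it is judged:
On the way, in this order (a step that is already met when the one before it is completed fails the run):
1. the lid is fully up and its stay locked just past straight (value of joint knee above 2.538 rad and value of joint lid above 1.4 rad), for 0.3 s.
2. every grinder lies settled in a cradle, let go, with the lid still up on its locked stay (all of step 1 and z of grinder0_center in the frame of spice_box between 0.08 and 0.09 m and x of grinder0_center in the frame of spice_box between -0.018 and 0.018 m and y of grinder0_center in the frame of spice_box between -0.14 and 0.14 m and angle between the x axis of each of grinder0_center, grinder1_center, grinder2_center, grinder3_center and the x axis of spice_box, either way round below 0.08 rad and contact force between the fingers and grinder0 below 0.1 N and z of grinder1_center in the frame of spice_box between 0.08 and 0.09 m and x of grinder1_center in the frame of spice_box between -0.018 and 0.018 m and y of grinder1_center in the frame of spice_box between -0.14 and 0.14 m and contact force between the fingers and grinder1 below 0.1 N and z of grinder2_center in the frame of spice_box between 0.08 and 0.09 m and x of grinder2_center in the frame of spice_box between -0.018 and 0.018 m and y of grinder2_center in the frame of spice_box between -0.14 and 0.14 m and contact force between the fingers and grinder2 below 0.1 N and z of grinder3_center in the frame of spice_box between 0.08 and 0.09 m and x of grinder3_center in the frame of spice_box between -0.018 and 0.018 m and y of grinder3_center in the frame of spice_box between -0.14 and 0.14 m and contact force between the fingers and grinder3 below 0.1 N), for 0.3 s.
3. the stay's knee is broken while the lid is still well up (value of joint knee below 2.208 rad and value of joint lid above 0.6 rad), for 0.1 s.
At the end, for the whole second after the job is handed in: The lid is shut (within 0.03 rad) and still, and every grinder lies at rest in a cradle: its middle within 5 mm of the settled height and 18 mm of the rails' middle, its axis within 0.08 rad of the notches' direction, touched by nothing of the robot (value of joint lid below 0.03 rad and velocity of joint lid between -0.05 and 0.05 rad/s and z of grinder0_center in the frame of spice_box between 0.08 and 0.09 m and x of grinder0_center in the frame of spice_box between -0.018 and 0.018 m and y of grinder0_center in the frame of spice_box between -0.14 and 0.14 m and angle between the x axis of each of grinder0_center, grinder1_center, grinder2_center, grinder3_center and the x axis of spice_box, either way round below 0.08 rad and contact force between the fingers and grinder0 below 0.1 N and z of grinder1_center in the frame of spice_box between 0.08 and 0.09 m and x of grinder1_center in the frame of spice_box between -0.018 and 0.018 m and y of grinder1_center in the frame of spice_box between -0.14 and 0.14 m and contact force between the fingers and grinder1 below 0.1 N and z of grinder2_center in the frame of spice_box between 0.08 and 0.09 m and x of grinder2_center in the frame of spice_box between -0.018 and 0.018 m and y of grinder2_center in the frame of spice_box between -0.14 and 0.14 m and contact force between the fingers and grinder2 below 0.1 N and z of grinder3_center in the frame of spice_box between 0.08 and 0.09 m and x of grinder3_center in the frame of spice_box between -0.018 and 0.018 m and y of grinder3_center in the frame of spice_box between -0.14 and 0.14 m and contact force between the fingers and grinder3 below 0.1 N and linear speed of each of grinder0, grinder1, grinder2, grinder3 below 0.03 m/s).
It fails at once if the mug, soap or ramekin is pushed more than 30 mm from its place or knocked over (distance of any of mug, soap, ramekin from where it was at the start of the episode above 0.03 m or angle between any of mug, soap, ramekin's own z axis and vertical above 0.5 rad).
It fails at once if the lid drops or slams (falls faster than 2.5 rad/s) (velocity of joint lid below -2.5 rad/s).
It fails at once if a grinder is dropped into the box from well above its notch ((z of grinder0_center in the frame of spice_box above 0.105 m and x of grinder0_center in the frame of spice_box between -0.1 and 0.1 m and y of grinder0_center in the frame of spice_box between -0.18 and 0.18 m and contact force between the fingers and grinder0 below 0.05 N and linear speed of grinder0 above 0.35 m/s) or (z of grinder1_center in the frame of spice_box above 0.105 m and x of grinder1_center in the frame of spice_box between -0.1 and 0.1 m and y of grinder1_center in the frame of spice_box between -0.18 and 0.18 m and contact force between the fingers and grinder1 below 0.05 N and linear speed of grinder1 above 0.35 m/s) or (z of grinder2_center in the frame of spice_box above 0.105 m and x of grinder2_center in the frame of spice_box between -0.1 and 0.1 m and y of grinder2_center in the frame of spice_box between -0.18 and 0.18 m and contact force between the fingers and grinder2 below 0.05 N and linear speed of grinder2 above 0.35 m/s) or (z of grinder3_center in the frame of spice_box above 0.105 m and x of grinder3_center in the frame of spice_box between -0.1 and 0.1 m and y of grinder3_center in the frame of spice_box between -0.18 and 0.18 m and contact force between the fingers and grinder3 below 0.05 N and linear speed of grinder3 above 0.35 m/s)).
Of grinder0, grinder1, grinder2, grinder3 only 3 to 4 are there at a start; the rules pass over those that are not, and their reading is None.
At some moment in a run one of grinder0, grinder1, grinder2, grinder3 may be knocked a few centimetres aside while the robot is not near it.
It also fails if it takes over 210 s, if anything falls off the work surface, if the arm or the gripper's body presses on something with over 40 N, if the wrist force passes 120 N, or if a joint passes its speed limit or range.

## Working session

There is one attempt and no reset: what is moved stays moved. The work goes in short steps, Python scripts to look and compute and a tool call to move; the robot and the scene stay as the last step left them, time stands still between calls to the robot, and variables do not carry over. Pictures are saved under pics/ and viewed, and the job is handed in when it is done.

Besides the shell and the picture viewer there is one more tool, called after "Emit:" as name([rows], argument=value, ...), one row to a line, values as JSON. play_rows: Moves the arm, as the interface text tells. Its arguments: {"type":"object","properties":{"plan":{"type":"array","items":{"type":"array","items":{"type":"array","items":{"type":"number"}}}},"fingers":{"type":"number"},"grip_force":{"type":"number"}},"required":["plan"]}

```bash
ls -la; mkdir -p pics; python3 - <<'E'
from plant import state,camera,camera_params,ticket,r
import cv2,numpy as np
print(state())
print(r.finger_overhang,[a for a in dir(r) if a[0]!='_'])
for n in ["scene","top","wrist"]:
    p,d=camera(n); cv2.imwrite(f"pics/{n}0.png",p[:,:,::-1]); np.save(f"pics/{n}0.npy",d)
    print(n,camera_params(n))
print(state()['t'])
E
```

```text
total 12
drwxr-xr-x  3 agent agent 4096 Dec  7 00:40 .
drwxr-xr-x 23 root  root  4096 Dec  7 00:40 ..
drwxr-xr-x  2 agent agent 4096 Dec  7 00:40 pics
{'t': 0.0, 'joints': array([ 1.14677074e+00,  3.26918082e-01, -1.93620005e-01,  1.05200484e+00,
       -3.93669795e-06,  1.43659455e+00]), 'qvel': array([ 2.00334176e-03,  1.45113518e-03, -3.13200652e-05,  7.49654070e-04,
        2.77937227e-04, -1.66818382e-03]), 'joint_efforts': array([ 1.85971062e-04, -4.43399298e+01,  2.62441152e+01,  1.54434488e-02,
       -2.63340871e-05,  5.55184229e-06]), 'eef_pos': array([0.15692779, 0.5265236 , 0.23850217]), 'ee_rot': array([-3.13986123e+00, -2.29792418e-04,  2.85176865e+00]), 'contact_force': array([-0.03159744, -0.33899285,  0.34815721]), 'moment': array([-0.01035182,  0.00830976, -0.07348975]), 'grip_width': 0.08542192106027319}
0.008 ['PlanningError', 'finger_overhang']
scene {'mtx': array([[374.82424733,   0.        , 315.45270149],
       [  0.        , 374.82424733, 198.62204949],
       [  0.        ,   0.        ,   1.        ]]), 'camera_from_world': array([[ 0.25971902,  0.96557106
[... 483 characters left out ...]
 -0.0145892 ,  0.13379704, -0.59732758],
       [-0.13411273, -0.02337746,  0.9906903 , -1.41777395],
       [ 0.        ,  0.        ,  0.        ,  1.        ]])}
wrist {'mtx': array([[276.38778923,   0.        , 311.91896352],
       [  0.        , 276.38778923, 204.64338119],
       [  0.        ,   0.        ,   1.        ]]), 'tool_from_camera': array([[-4.93387171e-04,  9.56952448e-01,  2.90244326e-01,
         7.39352471e-02],
       [ 9.99998498e-01, -1.00892345e-05,  1.73316514e-03,
        -1.04604345e-03],
       [ 1.66148497e-03,  2.90244745e-01, -9.56951006e-01,
        -1.35016329e-01],
       [ 0.00000000e+00,  0.00000000e+00,  0.00000000e+00,
         1.00000000e+00]])}
0.15
```

View pics/scene0.png

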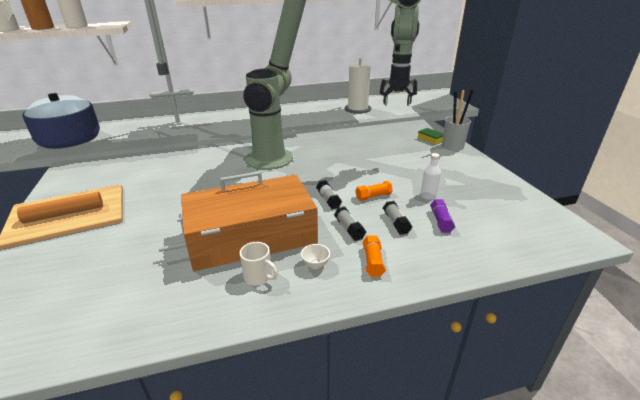

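View pics/top0.png

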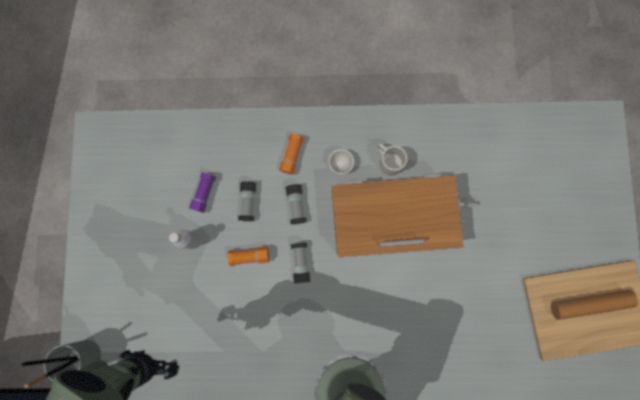

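View pics/wrist0.png

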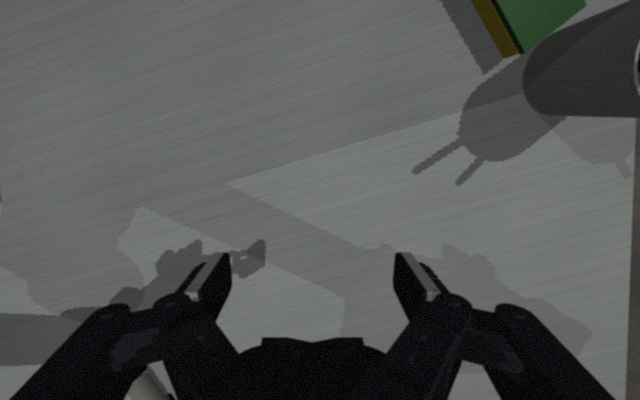

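```bash
cat > h.py <<'E'
import numpy as np,cv2
from plant import state,camera,camera_params,r
from scipy.spatial.transform import Rotation as Ro
def T_wc(n,st=None):
    p=camera_params(n)
    if n!='wrist': return np.linalg.inv(p['camera_from_world']),p['mtx']
    T=np.eye(4);T[:3,:3]=Ro.from_euler('xyz',st['ee_rot']).as_matrix();T[:3,3]=st['eef_pos']
    return T@p['tool_from_camera'],p['mtx']
def ray(T,K,u,v):
    d=np.array([(u-K[0,2])/K[0,0],-(v-K[1,2])/K[1,1],-1.]);return T[:3,3],T[:3,:3]@d
def onz(T,K,u,v,z):
    o,d=ray(T,K,u,v);return o+d*(z-o[2])/d[2]
def cloud(T,K,D):
    v,u=np.mgrid[:D.shape[0],:D.shape[1]]
    c=np.stack([(u-K[0,2])/K[0,0]*D,-(v-K[1,2])/K[1,1]*D,-D],-1)
    P=c@T[:3,:3].T+T[:3,3];P[D<=0]=np.nan;return P
def proj(T,K,P):
    c=np.linalg.inv(T)@np.append(P,1);return K[0,0]*c[0]/-c[2]+K[0,2],K[1,1]*c[1]/c[2]+K[1,2]
def snap(n,name):
    st=state();p,d=camera(n);cv2.imwrite(f"pics/{name}.png",p[:,:,::-1]);np.save(f"pics/{name}.npy",d)
    T,K=T_wc(n,st);np.savez(f"pics/{name}_cal.npz",T=T,K=K);return p,d,T,K
E
python3 - <<'E'
from h import *
for n in ['top','scene']:
    T,K=T_wc(n);D=np.load(f'pics/{n}0.npy');P=cloud(T,K,D)
    pts={'top':dict(g_a=(247,200),g_b=(295,203),g_c=(301,262),mug=(393,155),ram=(342,160),soap=(180,239),lidFL=(336,256),lidFR=(463,247),lidBR=(456,175),lidBL=(332,186),lidmid=(400,215),handle=(402,241),or1=(248,257),pu=(203,190)),
     'scene':dict(lidmid=(250,205),table=(350,290),handle=(243,181),table2=(150,200))}[n]
    for k,(u,v) in pts.items(): print(n,k,P[v,u].round(3))
im=cv2.imread('pics/top0.png');c=im[120:300,160:480];cv2.imwrite('pics/c1.png',cv2.resize(c,None,fx=2.5,fy=2.5,interpolation=cv2.INTER_CUBIC))
im=cv2.imread('pics/scene0.png');c=im[150:300,170:470];cv2.imwrite('pics/c2.png',cv2.resize(c,None,fx=2.6,fy=2.6,interpolation=cv2.INTER_CUBIC))
E
```

```text
top g_a [0.616 0.329 0.042]
top g_b [0.603 0.17  0.048]
top g_c [0.412 0.152 0.047]
top mug [ 0.768 -0.159  0.005]
top ram [0.754 0.014 0.005]
top soap [0.485 0.511 0.148]
top lidFL [ 0.431  0.039 -0.002]
top lidFR [ 0.45  -0.34   0.137]
top lidBR [ 0.697 -0.37  -0.002]
top lidBL [0.641 0.049 0.14 ]
top lidmid [ 0.55  -0.156  0.131]
top handle [ 0.468 -0.151  0.182]
top or1 [0.43  0.322 0.049]
top pu [0.651 0.474 0.045]
scene lidmid [ 0.581 -0.139  0.137]
scene table [0.864 0.081 0.001]
scene handle [ 0.183 -0.135  0.003]
scene table2 [ 0.226 -0.487  0.001]
```

View pics/c1.png

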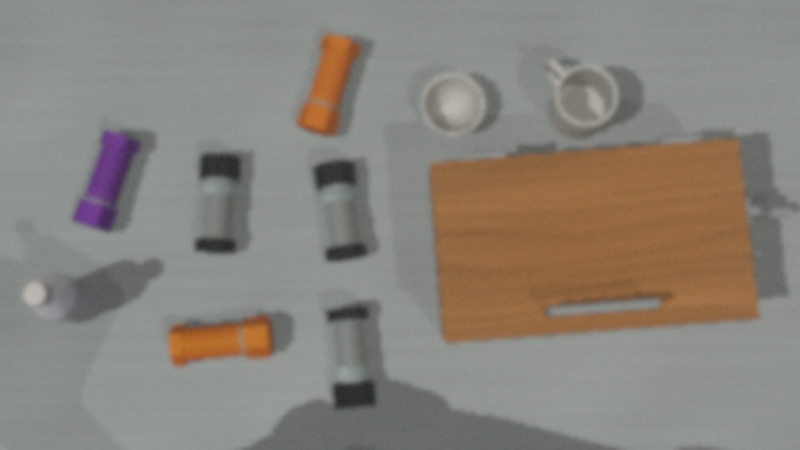

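View pics/c2.png

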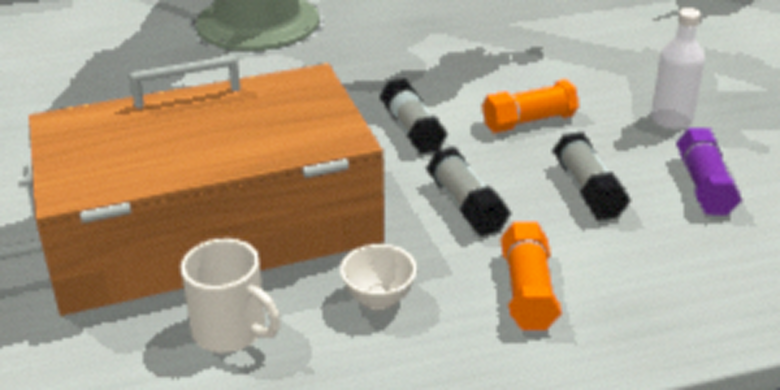

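```bash
python3 - <<'E'
from h import *
T,K=T_wc('top');D=np.load('pics/top0.npy');P=cloud(T,K,D)
m=(abs(P[...,2]-0.135)<.008)&(P[...,0]>.35)&(P[...,0]<.75)&(P[...,1]<.12)&(P[...,1]>-.42)
Q=P[m];rect=cv2.minAreaRect((Q[:,:2]*1000).astype(np.float32));print(len(Q),np.median(Q[:,2]),rect,cv2.boxPoints(rect))
# grinders: raised blobs
for n,(x,y) in dict(a=(.616,.329),b=(.603,.17),c=(.412,.152)).items():
    m=(P[...,2]>.015)&(P[...,2]<.07)&(np.hypot(P[...,0]-x,P[...,1]-y)<.085)
    rr=cv2.minAreaRect((P[m][:,:2]*1000).astype(np.float32));print(n,m.sum(),rr)
Hm=(P[...,2]>.16)&(P[...,0]>.35)&(P[...,0]<.75)&(P[...,1]<.12)&(P[...,1]>-.42)
print('handle',Hm.sum(),P[Hm].mean(0),cv2.minAreaRect((P[Hm][:,:2]*1000).astype(np.float32)))
E
```

```text
8978 0.13561201319960936 ((553.4705810546875, -153.39817810058594), (232.0051727294922, 394.4964294433594), 3.73573637008667) [[ 424.86285    35.87279 ]
 [ 450.5661   -357.78537 ]
 [ 682.0783   -342.66916 ]
 [ 656.37506    50.989014]]
a 583 ((614.657470703125, 331.20574951171875), (56.62315368652344, 129.42922973632812), 88.19571685791016)
b 576 ((602.5267333984375, 169.55258178710938), (129.44931030273438, 54.69172668457031), 7.2803263664245605)
c 594 ((410.1246643066406, 155.4900360107422), (127.40784454345703, 54.67820358276367), 4.52622127532959)
handle 187 [ 0.46392302 -0.15054433  0.17972444] ((464.0752868652344, -150.97317504882812), (11.844313621520996, 129.8527069091797), 3.7565360069274902)
```

```bash
cat >> h.py <<'E'
def go(target,yaw=None,st=None):
    st=st or state();p=st['eef_pos'];ps=st['ee_rot'][2];d=(np.array(target)-p)*1000
    R=Ro.from_euler('xyz',st['ee_rot']).as_matrix()
    t=R.T@d
    print('t',round(st['t'],2),'pos',p.round(4),'rot',st['ee_rot'].round(3),'tool shift mm',t.round(1),'dist',round(np.linalg.norm(d)))
    if yaw is not None:
        a=-(yaw-ps);a=(a+np.pi)%(2*np.pi)-np.pi;print('turn units',round(np.degrees(a)/10,2))
E
python3 -c "
from h import *
go([.465,-.151,.36],1.636)"
```

```text
t 0.15 pos [0.157  0.5267 0.2387] rot [-3.14  -0.     2.852] tool shift mm [-488.8 -561.6 -120.6] dist 754
turn units 6.97
```

Emit:
play_rows([
  [[0,0,-40,0],[0,0,-40,0],[-20,-25,-40,0],[-40,-46,0,0],[-40,-46,0,0],[-40,-46,0,0],[-40,-46,0,0],[-40,-46,0,0],[-40,-46,0,0],[-40,-46,0,0],[-40,-46,0,0],[-40,-46,0,0]],
])

```text
t: 1.65
eef_pos: [0.3962, -0.0042, 0.3594]
ee_rot: [3.141, 0.001, 2.851]
contact_force: [1.3, 1.4, 0.4]
grip_width: 0.0857
```

Emit:
play_rows([
  [[-40,-46,0,0],[-40,-46,0,0],[-29,-31,0,0],[0,0,0,1],[0,0,0,1],[0,0,0,1],[0,0,0,1],[0,0,0,1],[0,0,0,1],[0,0,0,1],[0,0,0,0],[0,0,0,0]],
])

```text
t: 3.15
eef_pos: [0.4651, -0.1512, 0.3591]
ee_rot: [-3.141, -0.0, 1.633]
contact_force: [0.4, 0.4, -0.1]
grip_width: 0.0854
```

```bash
python3 -c "
from h import *
go([.465,-.151,.36],1.636)
snap('wrist','w1')"
```

```text
t 3.15 pos [ 0.4651 -0.1512  0.3591] rot [-3.141 -0.     1.633] tool shift mm [ 0.2 -0.1 -0.9] dist 1
turn units -0.02
```

View pics/w1.png

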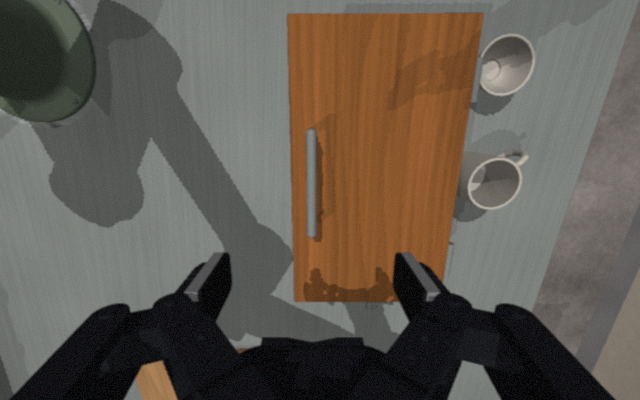

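```bash
python3 - <<'E'
from h import *
im=cv2.imread('pics/w1.png')
cv2.imwrite('pics/w1a.png',np.hstack([cv2.resize(im[0:60,270:370],None,fx=4,fy=4,interpolation=cv2.INTER_CUBIC),cv2.resize(im[0:60,400:500],None,fx=4,fy=4,interpolation=cv2.INTER_CUBIC)]))
cv2.imwrite('pics/w1b.png',cv2.resize(im[110:320,280:460],None,fx=2.8,fy=2.8,interpolation=cv2.INTER_CUBIC))
E
```

```text
(no output)
```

View pics/w1a.png

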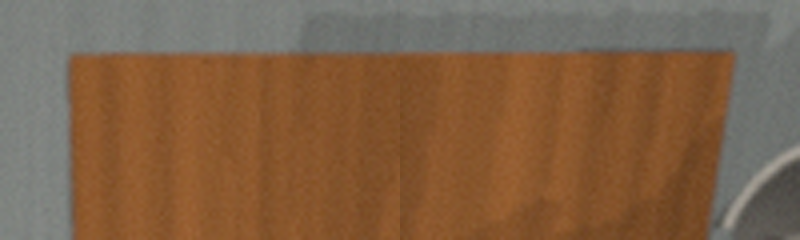

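View pics/w1b.png

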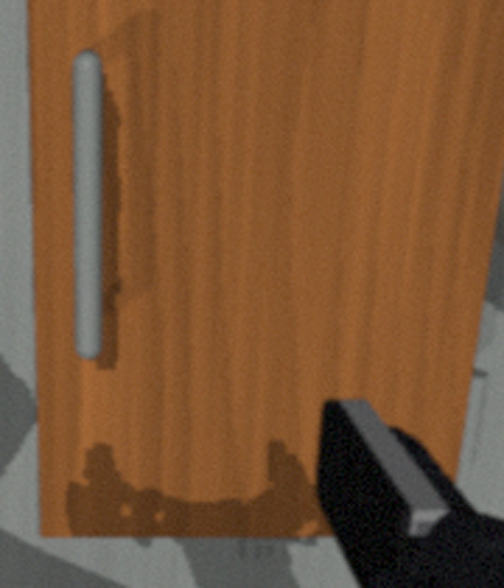

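```bash
python3 - <<'E'
from h import *
f=np.load('pics/w1_cal.npz');T,K=f['T'],f['K']
for n,u,v,z in [('FL',287.5,13.7,.135),('BL',483.7,13,.135),('FR',294.6,301,.135),('B1',458.6,188.6,.135),('B2',442.5,278,.135),('H1',311,127.9,.175),('H2',311.4,238.6,.175)]:
    print(n,onz(T,K,u,v,z).round(4))
FL,BL,FR=[onz(T,K,u,v,.135) for u,v in [(287.5,13.7),(483.7,13),(294.6,301)]]
print(np.linalg.norm(FL-BL),np.linalg.norm(FL-FR), np.degrees(np.arctan2(*(FR-FL)[:2])),np.degrees(np.arctan2(*(BL-FL)[[1,0]])))
E
```

```text
FL [0.4257 0.0343 0.135 ]
BL [0.6453 0.0484 0.135 ]
FR [ 0.4498 -0.342   0.135 ]
B1 [ 0.6607 -0.1533  0.135 ]
B2 [ 0.6662 -0.2889  0.135 ]
H1 [ 0.4595 -0.0864  0.175 ]
H2 [ 0.4681 -0.2199  0.175 ]
0.22004919106607887 0.3770944585210066 176.32589027945576 3.678777564669002
```

```bash
cat >> h.py <<'E'
B=np.array([.5535,-.1468,0]);BY=.0642
bx=np.array([np.cos(BY),np.sin(BY),0]);by=np.array([-np.sin(BY),np.cos(BY),0])
def box(x,y,z):return B+x*bx+y*by+np.array([0,0,z])
def handle(th): # axis of bar
    return box(.105-.195*np.cos(th)+.05*np.sin(th),0,.125+.195*np.sin(th)+.05*np.cos(th))
E
python3 -c "
from h import *
go(handle(0)+[0,0,-.01],1.635)"
```

```text
t 3.2 pos [ 0.4651 -0.1512  0.3592] rot [-3.141 -0.     1.632] tool shift mm [ -1.3  -1.5 194.2] dist 194
turn units -0.02
```

Emit:
play_rows([
  [[-1.3,-1.5,30,0],[0,0,30,0],[0,0,30,0],[0,0,30,0],[0,0,30,0],[0,0,24,0],[0,0,10,0],[0,0,10,0],[0,0,0,0]],
], fingers=50)

```text
t: 4.32
eef_pos: [0.4637, -0.1526, 0.1652]
ee_rot: [-3.141, -0.0, 1.63]
contact_force: [0.6, 0.7, 0.7]
grip_width: 0.0499
```

```bash
python3 -c "
from h import *
go(handle(0)+[0,0,-.01],1.635)
snap('wrist','w2')"
```

```text
t 4.33 pos [ 0.4637 -0.1526  0.1652] rot [-3.141 -0.     1.63 ] tool shift mm [ 0.  -0.   0.2] dist 0
turn units -0.03
```

View pics/w2.png

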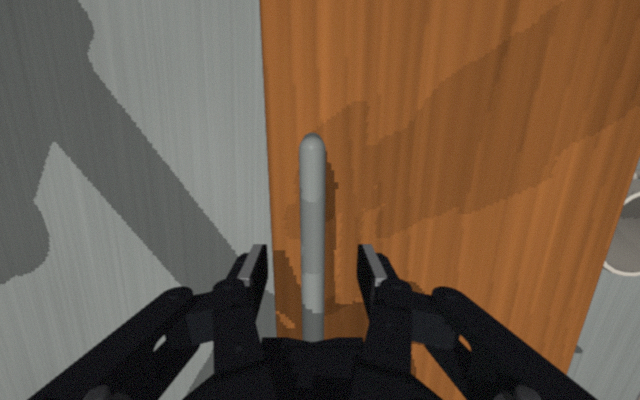

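Emit:
play_rows([
  [[0,0,0,0],[0,0,0,0],[0,0,0,0],[0,0,0,0],[0,0,0,0],[0,0,0,0]],
], fingers=0, grip_force=25)

```text
t: 5.12
eef_pos: [0.464, -0.1528, 0.1658]
ee_rot: [3.141, 0.001, 1.63]
contact_force: [-1.9, -0.1, 5.8]
grip_width: 0.0112
```

```bash
python3 -c "
from h import *
print(state()['contact_force'],state()['grip_width'])
go(handle(0)+[0,0,-.01],1.635)
th=np.linspace(0,1.5,25);L=[handle(t) for t in th]
for a,b,t in zip(L,L[1:],th[1:]):
    d=(b-a)*1000; print(round(t,3),'ty',round(d@bx,1),'tz',round(-d[2],1))
"
```

```text
[-1.93560522 -0.09608147  5.77001968] 0.011155986071468029
t 5.12 pos [ 0.464  -0.1528  0.1658] rot [3.141e+00 1.000e-03 1.630e+00] tool shift mm [ 0.2 -0.3  0.8] dist 1
turn units -0.03
0.062 ty 3.5 tz -12.1
0.125 ty 4.3 tz -11.8
0.188 ty 5.0 tz -11.6
0.25 ty 5.7 tz -11.2
0.312 ty 6.4 tz -10.8
0.375 ty 7.0 tz -10.4
0.438 ty 7.7 tz -10.0
0.5 ty 8.3 tz -9.5
0.562 ty 8.9 tz -8.9
0.625 ty 9.4 tz -8.4
0.688 ty 9.9 tz -7.7
0.75 ty 10.4 tz -7.1
0.812 ty 10.8 tz -6.5
0.875 ty 11.2 tz -5.8
0.938 ty 11.5 tz -5.1
1.0 ty 11.8 tz -4.3
1.062 ty 12.1 tz -3.6
1.125 ty 12.3 tz -2.8
1.188 ty 12.4 tz -2.0
1.25 ty 12.5 tz -1.3
1.312 ty 12.6 tz -0.5
1.375 ty 12.6 tz 0.3
1.438 ty 12.5 tz 1.1
1.5 ty 12.4 tz 1.9
```

Emit:
play_rows([
  [[0,3.5,-12.1,0],[0,4.3,-11.8,0],[0,5.0,-11.6,0],[0,5.7,-11.2,0],[0,6.4,-10.8,0],[0,7.0,-10.4,0],[0,7.7,-10.0,0],[0,8.3,-9.5,0],[0,0,0,0]],
])

```text
t: 6.25
eef_pos: [0.5105, -0.1498, 0.2545]
ee_rot: [-3.139, 0.001, 1.63]
contact_force: [-9.6, -2.4, 7.1]
grip_width: 0.0111
```

```bash
python3 -c "
from h import *
print(state()['contact_force'],state()['grip_width'])
go(handle(.5)+[0,0,-.01],1.635)
snap('scene','s1')"
```

```text
[-9.59144597 -2.41499187  7.1433871 ] 0.011099635467245588
t 6.25 pos [ 0.5105 -0.1498  0.2545] rot [-3.139e+00  1.000e-03  1.630e+00] tool shift mm [0.2 1.  2.1] dist 2
turn units -0.03
```

View pics/s1.png

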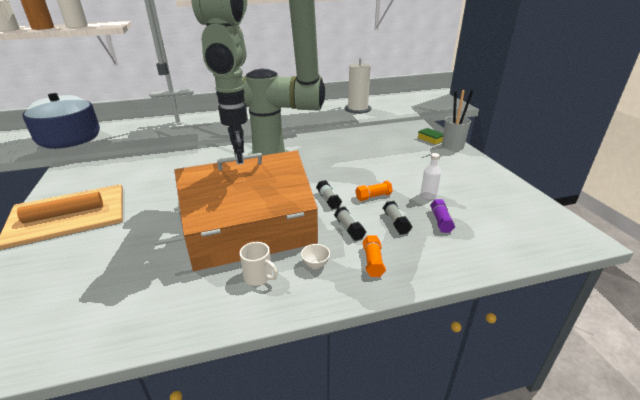

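Emit:
play_rows([
  [[0,8.9,-8.9,0],[0,9.4,-8.4,0],[0,9.9,-7.7,0],[0,10.4,-7.1,0],[0,10.8,-6.5,0],[0,11.2,-5.8,0],[0,11.5,-5.1,0],[0,11.8,-4.3,0],[0,0,0,0]],
])

```text
t: 7.42
eef_pos: [0.5967, -0.1442, 0.3096]
ee_rot: [3.138, 0.0, 1.631]
contact_force: [-1.8, -0.0, 9.0]
grip_width: 0.0109
```

Emit:
play_rows([
  [[0,12.1,-3.6,0],[0,12.3,-2.8,0],[0,12.4,-2.0,0],[0,12.5,-1.3,0],[0,12.6,-0.5,0],[0,12.6,0.3,0],[0,12.5,1.1,0],[0,0,0,0]],
])

```text
t: 8.43
eef_pos: [0.6842, -0.1386, 0.3171]
ee_rot: [3.137, -0.001, 1.631]
contact_force: [0.8, 1.1, 3.9]
grip_width: 0.0113
```

```bash
python3 -c "
from h import *
print(state()['contact_force'],state()['grip_width'])
go(handle(1.4375)+[0,0,-.01],1.635)
snap('scene','s2')"
```

```text
[0.81381254 1.14292025 3.89769229] 0.011288257243613166
t 8.43 pos [ 0.6842 -0.1386  0.3171] rot [ 3.137e+00 -1.000e-03  1.631e+00] tool shift mm [ 0.2 -2.3  2.2] dist 3
turn units -0.02
```

View pics/s2.png

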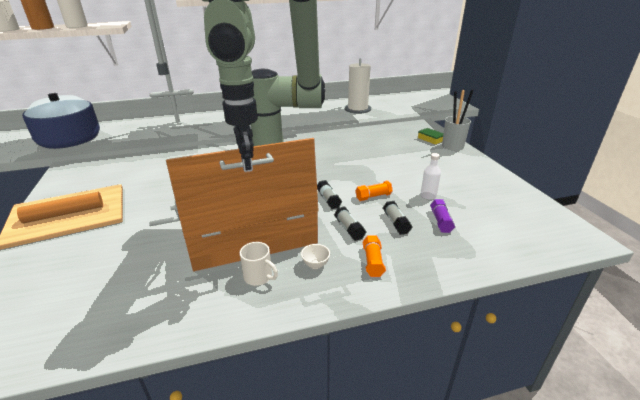

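Emit:
play_rows([
  [[0,6,1,0],[0,6,1,0],[0,3,0,0],[0,0,0,0],[0,0,0,0]],
])

```text
t: 9.1
eef_pos: [0.6955, -0.1379, 0.3149]
ee_rot: [-3.14, -0.001, 1.63]
contact_force: [-7.0, 1.2, 6.6]
grip_width: 0.0112
```

```bash
python3 -c "
from h import *
print(state()['contact_force'],state()['grip_width'])
go(handle(1.5)+[0,0,-.01],1.635)
snap('scene','s3');snap('top','t3')
a=cv2.imread('pics/s3.png')[120:300,120:380];b=cv2.imread('pics/t3.png')[140:320,290:550]
cv2.imwrite('pics/s3c.png',np.hstack([cv2.resize(a,(400,277)),cv2.resize(b,(400,277))]))
"
```

```text
[-6.96255783  1.21077543  6.55615169] 0.01120741923842147
t 9.1 pos [ 0.6955 -0.1379  0.3149] rot [-3.14e+00 -1.00e-03  1.63e+00] tool shift mm [ 0.2 -1.1  1.9] dist 2
turn units -0.03
```

View pics/s3c.png

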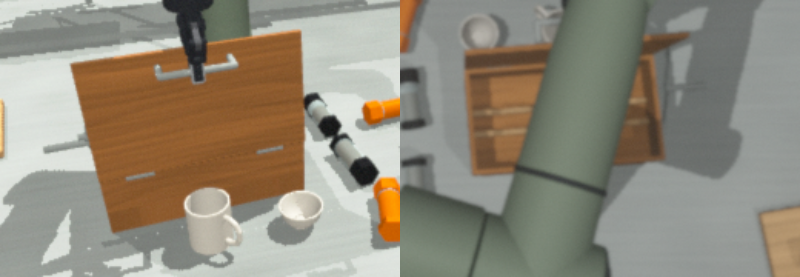

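Emit:
play_rows([
  [[0,3,0,0],[0,3,0,0],[0,0,0,0],[0,0,0,0]],
])

```text
t: 9.7
eef_pos: [0.6969, -0.1379, 0.3146]
ee_rot: [-3.13, -0.001, 1.629]
contact_force: [-21.5, 1.4, 10.6]
grip_width: 0.0108
```

Emit:
play_rows([
  [[0,-6,0,0],[0,0,0,0],[0,0,0,0],[0,0,0,0]],
], fingers=26)

```text
t: 10.2
eef_pos: [0.6974, -0.1387, 0.3129]
ee_rot: [-3.142, -0.0, 1.63]
contact_force: [0.1, -0.4, 0.9]
grip_width: 0.0261
```

```bash
python3 -c "
from h import *
print(state()['contact_force'],state()['grip_width'])
go(handle(1.5)+[0,0,-.01],1.635)"

```

```text
[ 0.10242759 -0.44101666  0.9164306 ] 0.026110150965709875
t 10.2 pos [ 0.6974 -0.1387  0.3129] rot [-3.142 -0.     1.63 ] tool shift mm [ 1.1 -3.1 -0.1] dist 3
turn units -0.03
```

Emit:
play_rows([
  [[0,-2,0,0],[0,0,-15,0],[0,0,-20,0],[0,0,-25,0],[0,0,-25,0],[0,0,-15,0],[0,0,0,0]],
])

```text
t: 11.08
eef_pos: [0.6957, -0.139, 0.4144]
ee_rot: [3.139, 0.001, 1.63]
contact_force: [0.2, 0.6, -1.2]
grip_width: 0.026
```

```bash
python3 -c "
from h import *
print(state()['contact_force'])
go([.45,.15,.36],3.14)
snap('scene','s4');snap('top','t4');snap('wrist','w4')
a=cv2.imread('pics/s4.png')[80:300,100:420];cv2.imwrite('pics/s4c.png',cv2.resize(a,None,fx=2.4,fy=2.4))"

```

```text
[ 0.17573582  0.59632182 -1.16548749]
t 11.07 pos [ 0.6957 -0.139   0.4144] rot [3.139e+00 1.000e-03 1.630e+00] tool shift mm [ 303.1 -228.3   53.6] dist 383
turn units -8.65
```

View pics/s4c.png

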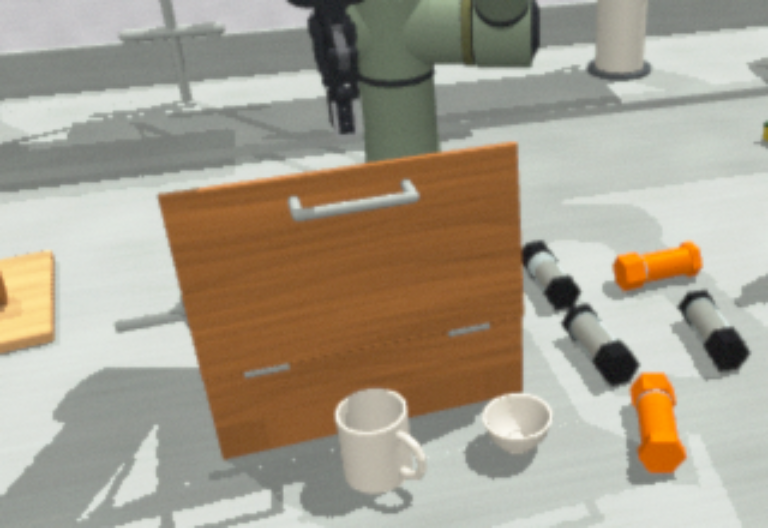

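View pics/w4.png

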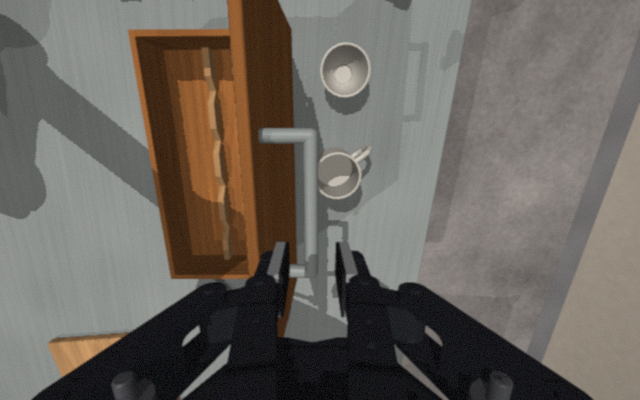

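```bash
python3 -c "
from h import *
T,K=T_wc('scene')
for x,z in [(.031,.160),(.0436,.140),(.023,.169)]:
  print(x,z,proj(T,K,box(x,-.287,z)),proj(T,K,box(x,-.252,z)))
a=cv2.imread('pics/s4.png')[195:240,130:200];cv2.imwrite('pics/s4d.png',cv2.resize(a,None,fx=8,fy=8,interpolation=cv2.INTER_CUBIC))
P=cloud(T,K,np.load('pics/s4.npy'));print((P[205:225,145:175]-B)[::3,::5].round(3))
"
```

```text
0.031 0.16 (np.float64(142.85286690162994), np.float64(218.44854969000227)) (np.float64(156.4002765448171), np.float64(215.9575000415677))
0.0436 0.14 (np.float64(144.52062477746978), np.float64(226.92438828920695)) (np.float64(158.0467505980017), np.float64(224.35869382778486))
0.023 0.169 (np.float64(142.1452680888522), np.float64(214.17820146168694)) (np.float64(155.6773558957445), np.float64(211.72928630381395))
[[[-0.294 -0.354  0.002]
  [-0.295 -0.337 -0.002]
  [-0.282 -0.318  0.003]
  [-0.282 -0.301  0.   ]
  [-0.277 -0.283 -0.   ]
  [-0.269 -0.265  0.001]]

 [[-0.274 -0.352  0.001]
  [-0.268 -0.334  0.002]
  [-0.264 -0.316  0.001]
  [-0.256 -0.298  0.003]
  [-0.249 -0.28   0.004]
  [ 0.113 -0.198  0.219]]

 [[-0.25  -0.349  0.003]
  [-0.246 -0.332  0.003]
  [-0.242 -0.315  0.001]
  [-0.238 -0.297  0.001]
  [ 0.04  -0.226  0.168]
  [ 0.048 -0.212  0.17 ]]

 [[-0.233 -0.347  0.001]
  [ 0.048 -0.264  0.17 ]
  [ 0.049 -0.251  0.168]
  [ 0.05  -0.238  0.166]
  [ 0.049 -0.226  0.164]
  [ 0.049 -0.213  0.161]]

 [[-0.211 -0.345  0.002]
  [ 0.054 -0.265  0.164]
  [-0.203 -0.311  0.001]
  [-0.201 -0.295 -0.001]
  [-0.194 -0.278  0.   ]
  [-0.184 -0.259  0.004]]

 [[-0.195 -0.343  0.   ]
  [-0.19  -0.327 -0.   ]
  [-0.184 -0.31   0.   ]
  [-0.182 -0.294 -0.001]
  [-0.177 -0.277 -0.001]
  [-0.173 -0.26  -0.002]]

 [[-0.173 -0.341  0.002]
  [-0.173 -0.325 -0.001]
  [-0.163 -0.307  0.002]
  [-0.162 -0.292 -0.   ]
  [-0.153 -0.274  0.002]
  [-0.148 -0.258  0.003]]]
```

View pics/s4d.png

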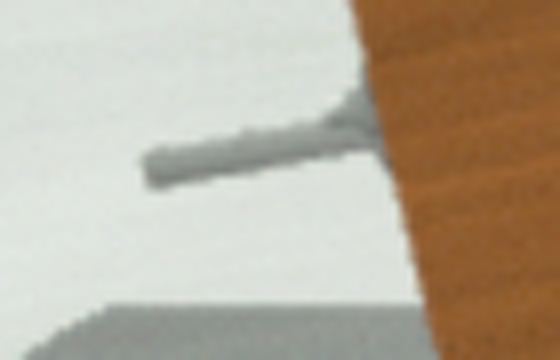

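Emit:
play_rows([
  [[0,-40,0,0],[0,-45,0,0],[35,-45,0,0],[35,-45,0,0],[35,-45,0,0],[35,0,0,0],[35,0,0,0],[35,0,0,0],[35,0,0,0],[35,0,0,0],[35,0,0,0],[0,0,0,-1]],
], fingers=85)

```text
t: 12.72
eef_pos: [0.4559, 0.1644, 0.4122]
ee_rot: [-3.14, -0.0, 1.813]
contact_force: [0.2, -0.9, 1.0]
grip_width: 0.0851
```

Emit:
play_rows([
  [[0,0,0,-1],[0,0,0,-1],[0,0,0,-1],[0,0,0,-1],[0,0,0,-1],[0,0,0,-1],[0,0,0,-1],[0,0,20,-0.65],[0,0,20,0],[0,0,20,0],[0,0,0,0]],
])

```text
t: 14.1
eef_pos: [0.4553, 0.1623, 0.3513]
ee_rot: [-3.141, -0.004, 3.14]
contact_force: [0.4, -0.2, 0.3]
grip_width: 0.085
```

```bash
python3 -c "
from h import *
go([.45,.15,.36],3.14)
snap('wrist','w5')"

```

```text
t 14.1 pos [0.4553 0.1623 0.3513] rot [-3.141 -0.004  3.14 ] tool shift mm [  5.3 -12.3  -8.6] dist 16
turn units -0.0
```

View pics/w5.png

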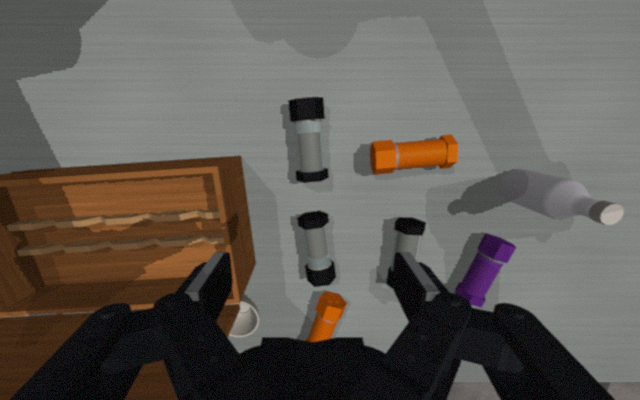

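```bash
python3 -c "
from h import *
im=cv2.imread('pics/w5.png')
cv2.imwrite('pics/w5c.png',np.hstack([cv2.resize(im[90:190,270:350],None,fx=5,fy=5,interpolation=cv2.INTER_CUBIC),cv2.resize(im[200:300,280:360],None,fx=5,fy=5,interpolation=cv2.INTER_CUBIC)]))
"
```

```text
(no output)
```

View pics/w5c.png

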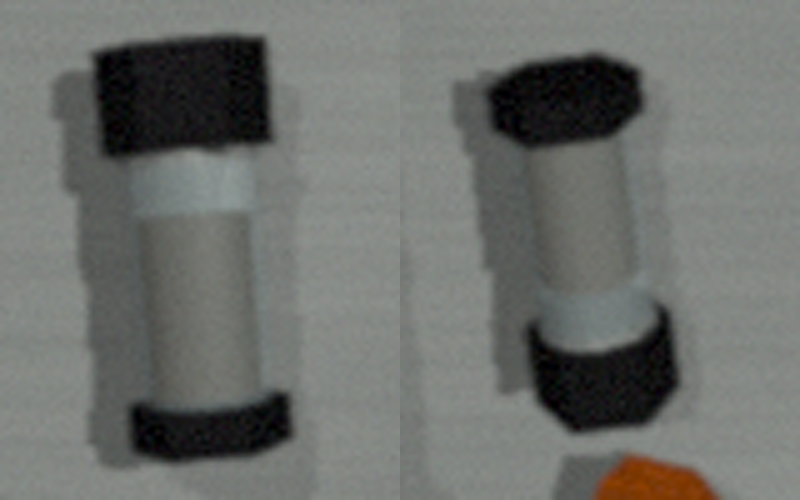

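```bash
python3 - <<'E'
from h import *
f=np.load('pics/w5_cal.npz');T,K=f['T'],f['K']
c1=lambda x,y:(270+x/5,90+y/5); c2=lambda x,y:(280+(x-400)/5,200+y/5)
for n,(u,v),z in [('c cap/glass top',c1(191,152),.046),('c glass/foot top',c1(206,407),.046),('c cap outer',c1(180,40),.048),('c foot outer',c1(212,458),.03),
 ('b glass/cap top',c2(600,345),.046),('b foot/top outer',c2(566,60),.046),('b axis near',c2(578,142),.03),('b axis far',c2(597,320),.03)]:
    print(n,onz(T,K,u,v,z).round(4))
D=np.load('pics/w5.npy');P=cloud(T,K,D)
for n,(x,y) in dict(a=(.612,.331),b=(.603,.17),c=(.412,.152)).items():
    m=(P[...,2]>.02)&(P[...,2]<.07)&(np.hypot(P[...,0]-x,P[...,1]-y)<.08)
    print(n,m.sum(),cv2.minAreaRect((P[m][:,:2]*1000).astype(np.float32)),P[m][:,2].max())
print('cam',T[:3,3])
E
```

```text
c cap/glass top [0.379  0.1547 0.046 ]
c glass/foot top [0.4574 0.1591 0.046 ]
c cap outer [0.3472 0.1517 0.048 ]
c foot outer [0.4774 0.1609 0.03  ]
b glass/cap top [0.6332 0.1743 0.046 ]
b foot/top outer [0.526  0.1622 0.046 ]
b axis near [0.5617 0.1665 0.03  ]
b axis far [0.632  0.1736 0.03  ]
a 1034 ((613.548583984375, 330.4947509765625), (55.15442657470703, 127.8818588256836), 86.70455932617188) 0.050390556629989924
b 1877 ((601.6746215820312, 167.7687530517578), (128.85829162597656, 55.414268493652344), 7.665274620056152) 0.0504857719963388
c 2491 ((409.60687255859375, 154.2136993408203), (128.03416442871094, 55.43895721435547), 4.300148010253906) 0.050653794464651125
cam [0.3816631  0.16153046 0.48664243]
```

```bash
python3 -c "
from h import *
go([.4178,.1558,.10],np.pi+.068)"

```

```text
t 14.15 pos [0.4561 0.1624 0.3526] rot [-3.141e+00 -2.000e-03  3.140e+00] tool shift mm [ 37.7  -6.6 252.6] dist 256
turn units -0.4
```

Emit:
play_rows([
  [[18,-3,30,0],[19,-3.6,30,0],[0,0,35,0],[0,0,35,0],[0,0,35,0],[0,0,35,-0.4],[0,0,30,0],[0,0,22,0],[0,0,0,0]],
], fingers=78)

```text
t: 15.28
eef_pos: [0.4192, 0.1559, 0.1007]
ee_rot: [-3.141, -0.002, -3.074]
contact_force: [0.0, -1.2, 0.5]
grip_width: 0.0778
```

```bash
python3 -c "
from h import *
go([.4178,.1558,.016],np.pi+.068)
snap('wrist','w6')"

```

```text
t 15.28 pos [0.4192 0.1559 0.1007] rot [-3.141e+00 -2.000e-03 -3.074e+00] tool shift mm [ 1.3  0.1 84.7] dist 85
turn units 0.0
```

View pics/w6.png

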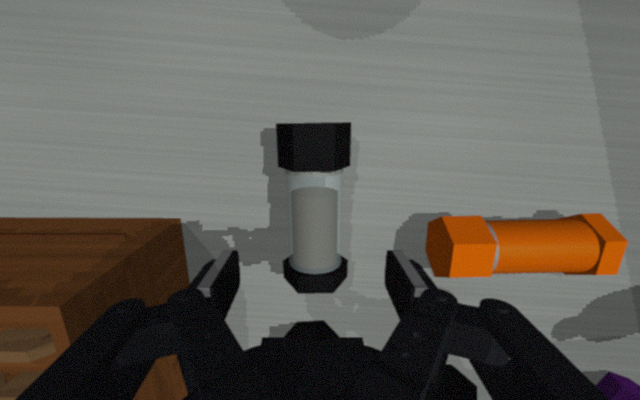

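```bash
python3 -c "
from h import *
f=np.load('pics/w6_cal.npz');T,K=f['T'],f['K']
for u,v,z in [(314,171,.046),(317,257,.05),(316,230,.024)]: print(onz(T,K,u,v,z).round(4))"

```

```text
[0.378  0.1532 0.046 ]
[0.4415 0.1598 0.05  ]
[0.4305 0.1586 0.024 ]
```

Emit:
play_rows([
  [[1.3,-1,25,0],[0,0,25,0],[0,0,20,0],[0,0,10,0],[0,0,4,0],[0,0,0,0]],
])

```text
t: 16.08
eef_pos: [0.4192, 0.1551, 0.0178]
ee_rot: [3.141, 0.001, -3.074]
contact_force: [-1.1, 0.9, -0.5]
grip_width: 0.0781
```

Emit:
play_rows([
  [[0,0,0,0],[0,0,0,0],[0,0,0,0],[0,0,0,0],[0,0,0,0],[0,0,0,0]],
], fingers=0, grip_force=30)

```text
t: 16.82
eef_pos: [0.4191, 0.1554, 0.018]
ee_rot: [3.141, 0.001, -3.073]
contact_force: [-1.6, 1.2, 5.3]
grip_width: 0.0433
```

Emit:
play_rows([
  [[0,0,-15,0],[0,0,-30,0],[0,0,-40,0],[0,0,-40,0],[0,0,-40,0],[0,0,-40,0],[0,0,0,0]],
])

```text
t: 17.7
eef_pos: [0.4205, 0.1553, 0.2251]
ee_rot: [3.141, 0.006, -3.074]
contact_force: [0.1, -0.3, -1.6]
grip_width: 0.043
```

```bash
python3 -c "
from h import *
go(box(0,-.12,.22),np.pi+BY)
snap('wrist','w7')"

```

```text
t 17.7 pos [0.4205 0.1553 0.2251] rot [ 3.141  0.006 -3.074] tool shift mm [-111.6 -430.4    5.5] dist 445
turn units 0.02
```

View pics/w7.png

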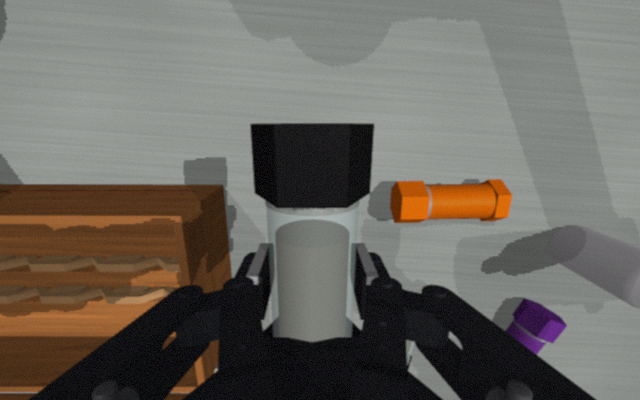

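Emit:
play_rows([
  [[0,-20,0,0],[-10,-40,0,0],[-10,-40,0,0],[-10,-40,0,0],[-15,-40,0,0],[-15,-40,0,0],[-15,-40,0,0],[-15,-40,0,0],[-15,-40,0,0],[-6.6,-40,0,0],[0,-30,0,0],[0,-20,0,0]],
])

```text
t: 19.25
eef_pos: [0.5582, -0.2673, 0.2199]
ee_rot: [3.139, -0.003, -3.075]
contact_force: [1.3, 0.2, -1.0]
grip_width: 0.043
```

```bash
python3 -c "
from h import *
go(box(0,-.12,.14),np.pi+BY)
snap('wrist','w8');snap('top','t8')"

```

```text
t 19.25 pos [ 0.5582 -0.2673  0.2199] rot [ 3.139e+00 -3.000e-03 -3.075e+00] tool shift mm [-3.3  0.4 79.9] dist 80
turn units 0.02
```

View pics/w8.png

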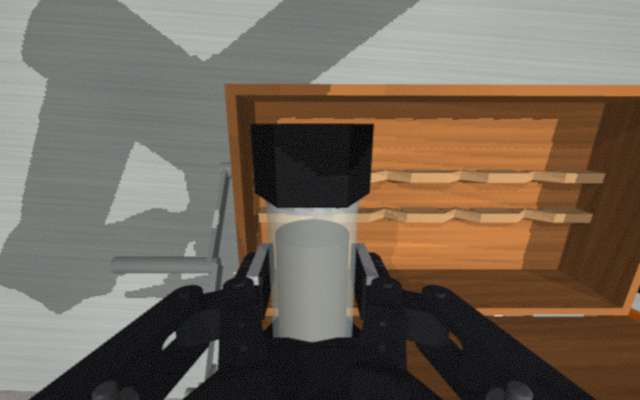

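```bash
python3 -c "
from h import *
f=np.load('pics/w8_cal.npz');T,K=f['T'],f['K']
im=cv2.imread('pics/w8.png')
s=2.4
o=cv2.resize(im[70:240,330:640],None,fx=s,fy=s,interpolation=cv2.INTER_CUBIC)
for y in [.12,.04,-.04]:
  for x in [-.022,.022]:
    for dy in(-.02,.02):
      u,v=proj(T,K,box(x,y+dy,.073));cv2.circle(o,(int((u-330)*s),int((v-70)*s)),3,(255,0,0),-1)
for x,y in [(-.105,-.19),(-.105,.19),(-.097,.182),(.105,.19)]:
    u,v=proj(T,K,box(x,y,.125));print(u,v);cv2.circle(o,(int((u-330)*s),int((v-70)*s)),3,(0,255,0),-1)
cv2.imwrite('pics/w8c.png',o)"

```

```text
223.35468997747813 83.55363786965994
717.2200833537329 84.8036057101606
702.6051376846459 95.90744877149422
627.3073204623433 314.9447970982666
```

View pics/w8c.png

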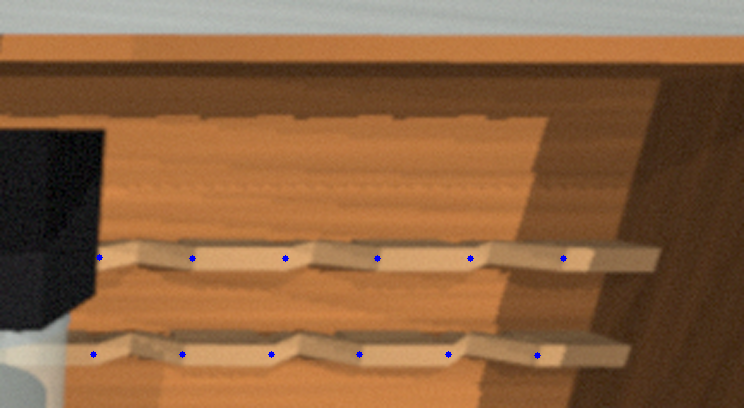

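Emit:
play_rows([
  [[-3.5,0,20,0],[0,0,25,0],[0,0,25,0],[0,0,25,0],[0,0,20,0],[0,0,12,0],[0,0,6,0],[0,0,0,0]],
])

```text
t: 20.35
eef_pos: [0.5627, -0.2659, 0.0893]
ee_rot: [3.141, -0.0, -3.073]
contact_force: [0.5, -0.1, -1.2]
grip_width: 0.0429
```

```bash
python3 -c "
from h import *
print(state()['contact_force'])
go(box(0,-.12,.079),np.pi+BY)"

```

```text
[ 0.4911487  -0.12319357 -1.21645546]
t 20.35 pos [ 0.5627 -0.2659  0.0893] rot [ 3.141 -0.    -3.073] tool shift mm [ 1.5 -0.5 10.3] dist 10
turn units 0.02
```

Emit:
play_rows([
  [[1,-0.5,3,0],[0,0,3,0],[0,0,2,0],[0,0,1,0],[0,0,1,0],[0,0,0,0]],
])

```text
t: 21.1
eef_pos: [0.5618, -0.2669, 0.0806]
ee_rot: [-3.141, 0.0, -3.074]
contact_force: [-2.7, 1.9, 7.0]
grip_width: 0.0429
```

```bash
python3 -c "
from h import *
print(state()['contact_force'])
go(box(0,-.12,.079),np.pi+BY)"

```

```text
[-2.69825875  1.92749797  7.02916121]
t 21.1 pos [ 0.5618 -0.2669  0.0806] rot [-3.141  0.    -3.074] tool shift mm [0.6 0.4 1.6] dist 2
turn units 0.02
```

Emit:
play_rows([
  [[0,0,1,0],[0,0,0,0],[0,0,0,0]],
])

```text
t: 21.48
eef_pos: [0.5618, -0.2669, 0.0805]
ee_rot: [-3.141, 0.001, -3.074]
contact_force: [-6.1, 3.3, 13.9]
grip_width: 0.0428
```

Emit:
play_rows([
  [[0,0,0,0],[0,0,0,0],[0,0,0,0],[0,0,0,0]],
], fingers=58)

```text
t: 21.98
eef_pos: [0.5621, -0.266, 0.0788]
ee_rot: [3.141, 0.001, -3.073]
contact_force: [-0.2, 6.2, 6.0]
grip_width: 0.0581
```

Emit:
play_rows([
  [[0,0,-10,0],[0,0,-15,0],[0,0,-30,0],[0,0,-40,0],[0,0,-40,0],[0,0,-30,0],[0,0,0,0]],
])

```text
t: 22.85
eef_pos: [0.5633, -0.2681, 0.2472]
ee_rot: [-3.137, 0.005, -3.074]
contact_force: [-0.1, -1.1, 0.1]
grip_width: 0.0583
```

```bash
python3 -c "
from h import *
print(state()['contact_force'])
go([.594,.169,.24],np.pi+.12)
snap('wrist','w9');snap('top','t9')"

```

```text
[-0.10197417 -1.09716049  0.10074069]
t 22.85 pos [ 0.5633 -0.2681  0.2472] rot [-3.137  0.005 -3.074] tool shift mm [-60.2 434.1   5.7] dist 438
turn units -0.3
```

View pics/w9.png

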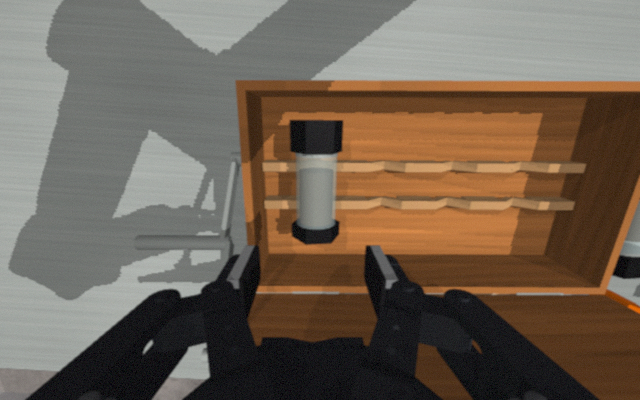

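Emit:
play_rows([
  [[0,20,0,0],[0,40,0,0],[0,40,0,0],[0,40,0,0],[0,40,0,0],[0,40,0,0],[0,40,0,0],[0,40,0,0],[0,40,0,0],[-20,40,0,0],[-20,34,0,0],[-20,20,0,-0.3]],
], fingers=78)

```text
t: 24.45
eef_pos: [0.5906, 0.1731, 0.242]
ee_rot: [3.141, -0.003, -3.017]
contact_force: [0.7, -0.4, -0.6]
grip_width: 0.0779
```

Emit:
play_rows([
  [[0,0,40,0],[0,0,40,0],[0,0,40,0],[0,0,25,0],[0,0,0,0]],
])

```text
t: 25.08
eef_pos: [0.5885, 0.1707, 0.0951]
ee_rot: [-3.142, -0.007, -3.02]
contact_force: [-1.6, -0.1, 0.1]
grip_width: 0.0781
```

```bash
python3 -c "
from h import *
go([.594,.169,.018],np.pi+.12)
snap('wrist','w10')"

```

```text
t 25.07 pos [0.5885 0.1707 0.0951] rot [-3.142 -0.007 -3.02 ] tool shift mm [-5.9 -2.3 77.1] dist 77
turn units 0.01
```

View pics/w10.png

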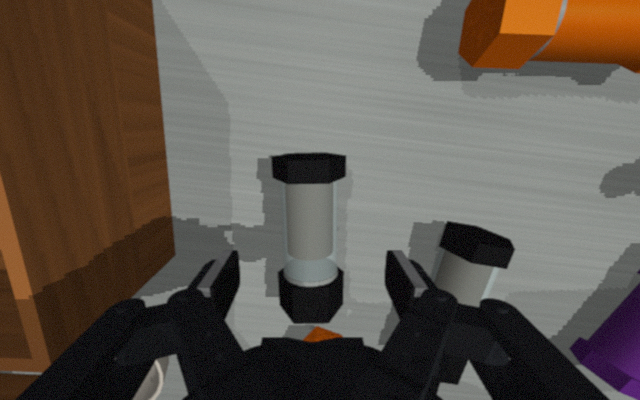

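```bash
python3 - <<'E'
from h import *
f=np.load('pics/w10_cal.npz');T,K=f['T'],f['K'];D=np.load('pics/w10.npy');P=cloud(T,K,D)
for u,v in [(465,237),(500,240),(465,275),(309,178),(310,300),(310,220)]: print(u,v,P[v,u].round(3))
for u,v,z in [(310,267,.046),(309,181,.046),(308,260,.046)]: print(onz(T,K,u,v,z).round(4))
E
python3 -c "
from h import *
snap('top','t10');im=cv2.imread('pics/t10.png')[120:300,160:480];cv2.imwrite('pics/t10c.png',cv2.resize(im,None,fx=2.5,fy=2.5,interpolation=cv2.INTER_CUBIC))"
```

```text
465 237 [0.583 0.283 0.04 ]
500 240 [0.585 0.316 0.032]
465 275 [0.612 0.29  0.044]
309 178 [0.551 0.163 0.049]
310 300 [0.645 0.175 0.049]
310 220 [0.581 0.167 0.047]
[0.6181 0.1715 0.046 ]
[0.5534 0.1631 0.046 ]
[0.6126 0.1694 0.046 ]
```

View pics/t10c.png

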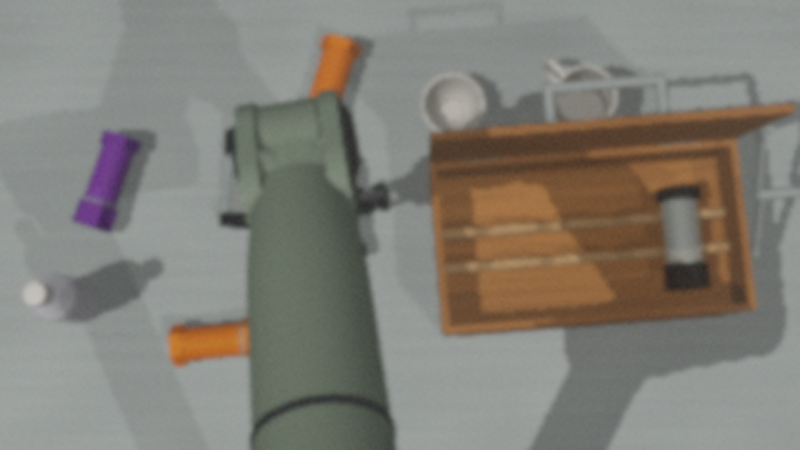

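Emit:
play_rows([
  [[-5,-1.5,25,0],[0,0,25,0],[0,0,17,0],[0,0,8,0],[0,0,2,0],[0,0,0,0]],
])

```text
t: 25.92
eef_pos: [0.5977, 0.1695, 0.022]
ee_rot: [3.142, 0.001, -3.021]
contact_force: [0.2, -0.2, 0.2]
grip_width: 0.0779
```

Emit:
play_rows([
  [[0,0,0,0],[0,0,0,0],[0,0,0,0],[0,0,0,0],[0,0,0,0],[0,0,0,0]],
], fingers=0, grip_force=30)

```text
t: 26.68
eef_pos: [0.5976, 0.1696, 0.022]
ee_rot: [3.141, 0.001, -3.021]
contact_force: [-1.3, 1.0, 5.4]
grip_width: 0.0429
```

Emit:
play_rows([
  [[0,0,-15,0],[0,0,-30,0],[0,0,-40,0],[0,0,-40,0],[0,0,-40,0],[0,0,-40,0],[0,0,0,0.3]],
])

```text
t: 27.55
eef_pos: [0.5992, 0.1695, 0.2308]
ee_rot: [3.141, 0.007, -3.075]
contact_force: [-0.5, 0.4, -2.7]
grip_width: 0.0433
```

```bash
python3 -c "
from h import *
go(box(0,-.04,.22),np.pi+BY)
snap('wrist','w11')"

```

```text
t 27.55 pos [0.5992 0.1695 0.2308] rot [ 3.141  0.007 -3.075] tool shift mm [  66.7 -352.6   10.3] dist 359
turn units 0.01
```

View pics/w11.png

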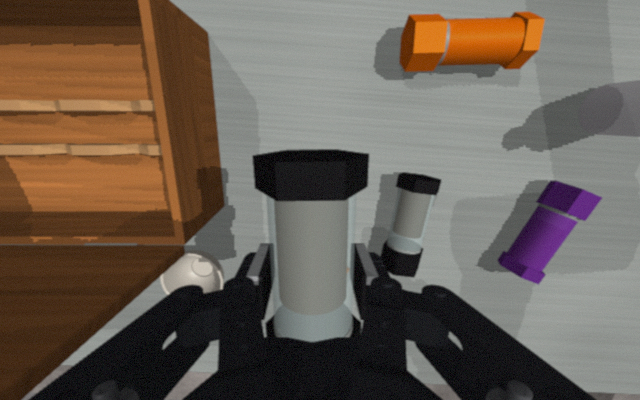

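Emit:
play_rows([
  [[20,0,0,0],[22.7,-20,0,0],[20,-40,0,0],[0,-40,0,0],[0,-40,0,0],[0,-40,0,0],[0,-40,0,0],[0,-40,0,0],[0,-40,0,0],[0,-30,0,0],[0,-22,0,0],[0,0,0,0]],
])

```text
t: 29.1
eef_pos: [0.5583, -0.1873, 0.2258]
ee_rot: [3.141, -0.001, -3.075]
contact_force: [-0.4, 1.0, -2.8]
grip_width: 0.0431
```

```bash
python3 -c "
from h import *
go(box(0.004,-.04,.095),np.pi+BY)
snap('wrist','w12')"

```

```text
t 29.1 pos [ 0.5583 -0.1873  0.2258] rot [ 3.141e+00 -1.000e-03 -3.075e+00] tool shift mm [ -1.9   0.6 130.8] dist 131
turn units 0.01
```

View pics/w12.png

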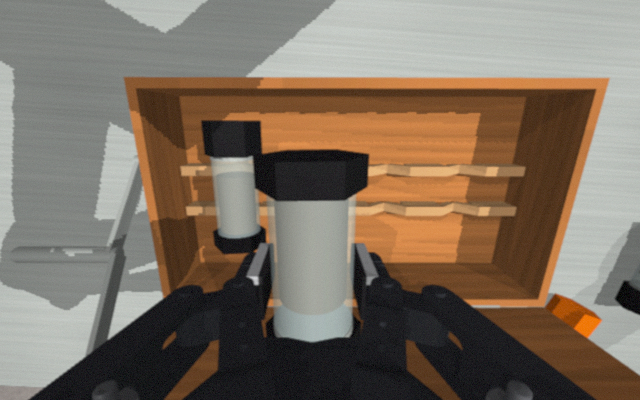

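Emit:
play_rows([
  [[-2,0,25,0],[0,0,25,0],[0,0,25,0],[0,0,25,0],[0,0,20,0],[0,0,10,0],[0,0,4,0],[0,0,3,0],[0,0,2,0],[0,0,0,0]],
])

```text
t: 30.4
eef_pos: [0.5608, -0.1861, 0.0876]
ee_rot: [-3.141, 0.0, -3.074]
contact_force: [-0.1, 0.5, -2.2]
grip_width: 0.043
```

```bash
python3 -c "
from h import *
print(state()['contact_force'])
go(box(0.004,-.04,.083),np.pi+BY)"

```

```text
[-0.08345637  0.46409901 -2.18715927]
t 30.4 pos [ 0.5608 -0.1861  0.0876] rot [-3.141  0.    -3.074] tool shift mm [ 0.7 -0.3  4.6] dist 5
turn units 0.02
```

Emit:
play_rows([
  [[0,0,2,0],[0,0,2,0],[0,0,1,0],[0,0,0,0],[0,0,0,0]],
])

```text
t: 31.02
eef_pos: [0.561, -0.1861, 0.084]
ee_rot: [-3.141, 0.001, -3.074]
contact_force: [-3.9, 2.7, 9.5]
grip_width: 0.0429
```

Contact felt (+12 N). Release.

Emit:
play_rows([
  [[0,0,0,0],[0,0,0,0],[0,0,0,0],[0,0,0,0]],
], fingers=53)

```text
t: 31.52
eef_pos: [0.5606, -0.186, 0.0821]
ee_rot: [3.142, -0.0, -3.074]
contact_force: [0.5, -0.3, -0.7]
grip_width: 0.0531
```

Emit:
play_rows([
  [[0,0,-10,0],[0,0,-15,0],[0,0,-30,0],[0,0,-40,0],[0,0,-40,0],[0,0,-30,0],[0,0,0,0]],
])

```text
t: 32.4
eef_pos: [0.5623, -0.1867, 0.2514]
ee_rot: [-3.138, 0.006, -3.074]
contact_force: [1.1, -1.2, -0.3]
grip_width: 0.0529
```

```bash
python3 -c "
from h import *
print(state()['contact_force'])
go([.58,.21,.25],np.pi)
snap('wrist','w13')"

```

```text
[ 1.10923157 -1.21881408 -0.33945527]
t 32.4 pos [ 0.5623 -0.1867  0.2514] rot [-3.138  0.006 -3.074] tool shift mm [-4.460e+01  3.946e+02  3.000e-01] dist 397
turn units 0.39
```

View pics/w13.png

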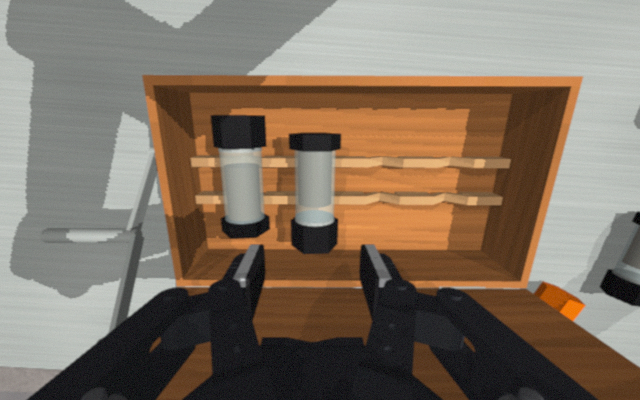

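Emit:
play_rows([
  [[0,20,0,0],[0,40,0,0],[0,40,0,0],[0,40,0,0],[0,40,0,0],[0,40,0,0],[0,40,0,0],[0,40,0,0],[0,40,0,0],[0,40,0,0],[0,40,0,0],[0,30,0,0]],
], fingers=78)

```text
t: 33.95
eef_pos: [0.5279, 0.2653, 0.2458]
ee_rot: [-3.141, -0.003, -3.072]
contact_force: [0.0, -0.3, -0.3]
grip_width: 0.0781
```

Emit:
play_rows([
  [[0,25,0,0.5],[0,0,0,0],[0,0,0,0]],
])

```text
t: 34.33
eef_pos: [0.5273, 0.2878, 0.2464]
ee_rot: [-3.141, -0.002, 3.124]
contact_force: [0.7, 0.5, -0.1]
grip_width: 0.0777
```

```bash
python3 - <<'E'
from h import *
p,d,T,K=snap('wrist','w14');P=cloud(T,K,d)
m=(P[...,2]>.02)&(P[...,2]<.07)&(abs(P[...,0]-.6)<.1)&(abs(P[...,1]-.305)<.07)
print(m.sum(),cv2.minAreaRect((P[m][:,:2]*1000).astype(np.float32)),P[m][:,2].max())
go([.6,.305,.1],np.pi)
E
```

```text
2776 ((641.9968872070312, 298.33807373046875), (55.29759216308594, 118.3593521118164), 86.72456359863281) 0.050449910988859425
t 34.38 pos [0.5276 0.2875 0.2466] rot [-3.141e+00 -1.000e-03  3.123e+00] tool shift mm [-72.2  19.  146.5] dist 164
turn units -0.11
```

View pics/w14.png

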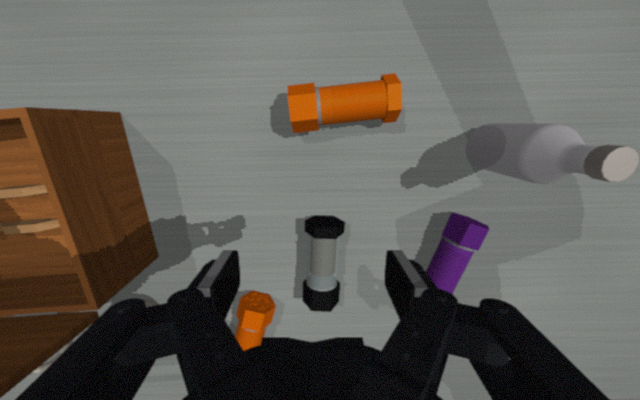

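```bash
python3 - <<'E'
from h import *
f=np.load('pics/w14_cal.npz');T,K=f['T'],f['K'];d=np.load('pics/w14.npy');P=cloud(T,K,d)
def rect(x,y,r):
    m=(P[...,2]>.02)&(P[...,2]<.07)&(np.hypot(P[...,0]-x,P[...,1]-y)<r)
    q=P[m];print(m.sum(),cv2.minAreaRect((q[:,:2]*1000).astype(np.float32)))
rect(.645,.298,.085)
for u,v in [(323,285),(324,240),(322,300),(256,300),(255,330),(460,240),(440,280)]: print(u,v,P[v,u].round(3))
for u,v,z in [(321,285,.046),(325,235,.05),(320,309,.035)]: print(onz(T,K,u,v,z).round(4))
E
```

```text
3024 ((647.5242919921875, 297.9296569824219), (55.303707122802734, 129.42100524902344), 86.63938903808594)
323 285 [0.67  0.299 0.047]
324 240 [0.602 0.3   0.048]
322 300 [0.695 0.297 0.047]
256 300 [0.709 0.198 0.024]
255 330 [0.743 0.199 0.048]
460 240 [0.605 0.478 0.048]
440 280 [0.668 0.462 0.043]
[0.6709 0.2959 0.046 ]
[0.5943 0.3017 0.05  ]
[0.7186 0.2944 0.035 ]
```

```bash
python3 - <<'E'
from h import *
go([.6395,.2984,.1],np.pi-.0587)
E
```

```text
t 34.38 pos [0.5276 0.2875 0.2466] rot [-3.141e+00 -1.000e-03  3.123e+00] tool shift mm [-111.8   13.2  146.5] dist 185
turn units 0.23
```

Emit:
play_rows([
  [[-20,3,0,0],[-30,4,20,0],[-30,4,30,0],[-30,2.2,35,0],[-1.8,0,35,0.23],[0,0,25,0],[0,0,0,0],[0,0,0,0]],
])

```text
t: 35.38
eef_pos: [0.641, 0.2986, 0.1035]
ee_rot: [3.141, 0.001, 3.082]
contact_force: [0.4, 0.5, -0.0]
grip_width: 0.0784
```

```bash
python3 - <<'E'
from h import *
go([.6395,.2984,.022],np.pi-.0587)
p,d,T,K=snap('wrist','w15')
for u,v,z in [(312,280,.046)]: print(onz(T,K,u,v,z).round(4))
E
```

```text
t 35.38 pos [0.641  0.2986 0.1035] rot [3.141e+00 1.000e-03 3.082e+00] tool shift mm [ 1.6 -0.4 81.5] dist 82
turn units -0.01
[0.6876 0.2945 0.046 ]
```

View pics/w15.png

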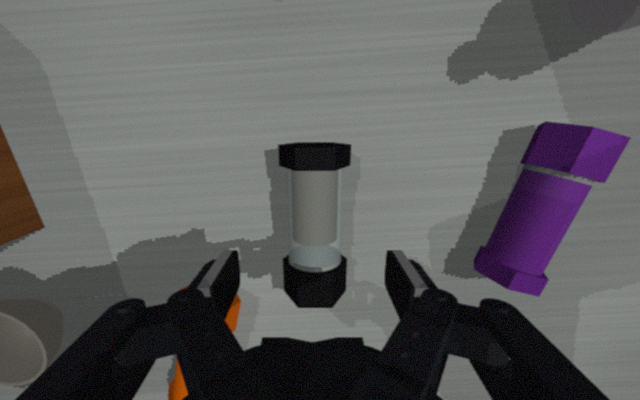

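Emit:
play_rows([
  [[1.5,0,25,0],[0,0,25,0],[0,0,20,0],[0,0,10,0],[0,0,3,0],[0,0,0,0]],
])

```text
t: 36.17
eef_pos: [0.6393, 0.2993, 0.0199]
ee_rot: [3.141, 0.001, 3.082]
contact_force: [-0.0, 0.1, -0.2]
grip_width: 0.0783
```

Emit:
play_rows([
  [[0,0,0,0],[0,0,0,0],[0,0,0,0],[0,0,0,0],[0,0,0,0],[0,0,0,0]],
], fingers=0, grip_force=30)

```text
t: 36.92
eef_pos: [0.6394, 0.2996, 0.0203]
ee_rot: [3.141, 0.001, 3.082]
contact_force: [-0.8, 1.5, 5.5]
grip_width: 0.043
```

Emit:
play_rows([
  [[0,0,-15,0],[0,0,-30,0],[0,0,-40,0],[0,0,-40,0],[0,0,-40,0],[0,0,-40,0],[0,0,0,-0.7]],
])

```text
t: 37.8
eef_pos: [0.6406, 0.2994, 0.2291]
ee_rot: [3.14, 0.007, -3.076]
contact_force: [-0.3, 0.0, -2.3]
grip_width: 0.0428
```

```bash
python3 -c "
from h import *
go(box(0,.04,.22),np.pi+BY)
snap('wrist','w16')"

```

```text
t 37.8 pos [0.6406 0.2994 0.2291] rot [ 3.14   0.007 -3.076] tool shift mm [ 116.3 -399.5    7.9] dist 416
turn units 0.01
```

View pics/w16.png

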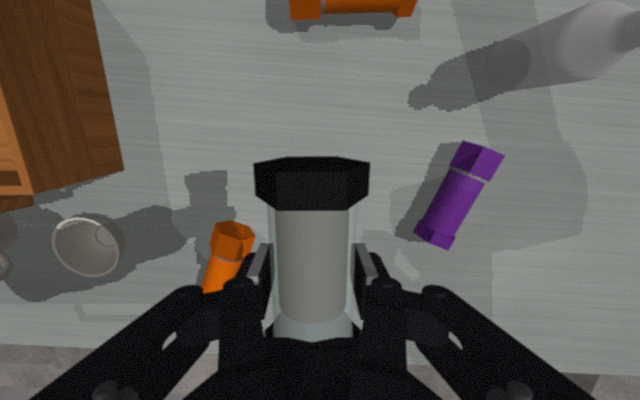

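Emit:
play_rows([
  [[25,0,0,0],[35,-20,0,0],[35,-40,0,0],[18,-45,0,0],[0,-45,0,0],[0,-45,0,0],[0,-45,0,0],[0,-45,0,0],[0,-45,0,0],[0,-40,0,0],[0,-29,0,0],[0,0,0,0]],
])

```text
t: 39.35
eef_pos: [0.5504, -0.1082, 0.2237]
ee_rot: [3.142, -0.002, -3.084]
contact_force: [0.3, 0.6, -2.2]
grip_width: 0.0432
```

```bash
python3 -c "
from h import *
go(box(0.0,.04,.087),np.pi+BY)
snap('wrist','w17')"

```

```text
t 39.35 pos [ 0.5504 -0.1082  0.2237] rot [ 3.142e+00 -2.000e-03 -3.084e+00] tool shift mm [ -0.9   1.3 136.7] dist 137
turn units -0.04
```

View pics/w17.png

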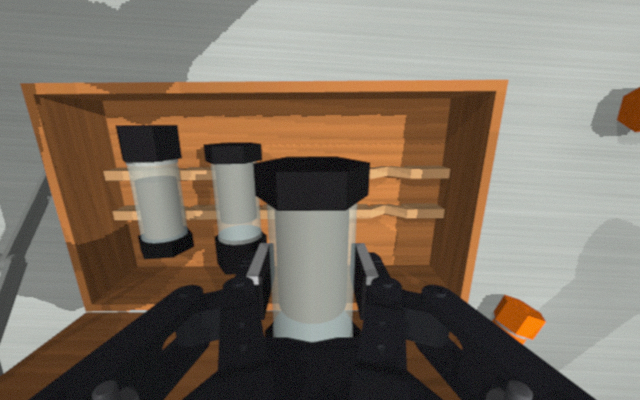

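Emit:
play_rows([
  [[-1,1,25,-0.05],[0,0,25,0],[0,0,25,0],[0,0,25,0],[0,0,20,0],[0,0,10,0],[0,0,3,0],[0,0,3,0],[0,0,0,0]],
])

```text
t: 40.52
eef_pos: [0.5523, -0.1052, 0.0887]
ee_rot: [-3.141, 0.001, -3.07]
contact_force: [-0.2, 0.7, -2.5]
grip_width: 0.043
```

```bash
python3 -c "
from h import *
print(state()['contact_force'])
go(box(0.0,.04,.081),np.pi+BY)"

```

```text
[-0.18097445  0.68868466 -2.49126811]
t 40.52 pos [ 0.5523 -0.1052  0.0887] rot [-3.141e+00  1.000e-03 -3.070e+00] tool shift mm [ 1.5 -1.6  7.7] dist 8
turn units 0.04
```

Emit:
play_rows([
  [[0.5,-1,3,0.05],[0,-0.5,2,0],[0,0,2,0],[0,0,1,0],[0,0,0,0],[0,0,0,0]],
])

```text
t: 41.28
eef_pos: [0.5518, -0.1069, 0.0825]
ee_rot: [-3.141, 0.001, -3.079]
contact_force: [-5.7, 2.4, 14.7]
grip_width: 0.043
```

Firmly seated (+17 N). Release.

Emit:
play_rows([
  [[0,0,0,0],[0,0,0,0],[0,0,0,0],[0,0,0,0]],
], fingers=53)

```text
t: 41.78
eef_pos: [0.5516, -0.1067, 0.0801]
ee_rot: [3.141, -0.0, -3.079]
contact_force: [0.9, -0.0, 0.5]
grip_width: 0.0531
```

Emit:
play_rows([
  [[0,0,-10,0],[0,0,-15,0],[0,0,-30,0],[0,0,-40,0],[0,0,-40,0],[0,0,-40,0],[0,0,-40,0],[0,0,0,0]],
])

```text
t: 42.78
eef_pos: [0.5535, -0.1073, 0.3002]
ee_rot: [-3.139, 0.008, -3.079]
contact_force: [-0.0, -0.3, -0.8]
grip_width: 0.0529
```

```bash
python3 - <<'E'
from h import *
p,d,T,K=snap('wrist','w18');P=cloud(T,K,d)
go([.5,.0,.35])
print(state()['contact_force'])
Q=(P-B);X=Q@bx;Y=Q@by;Z=P[...,2]
for y in (-.12,-.04,.04,.12):
    m=(abs(X)<.085)&(abs(Y-y)<.03)&(Z>.09)&(Z<.13)
    if m.sum()>50:
        q=np.stack([X[m],Y[m]],1)*1000
        g=m&(abs(X)<.025)
        print(y,m.sum(),cv2.minAreaRect(q.astype(np.float32)),'ztop glass',np.percentile(Z[g],[50,95]).round(4),'ztop',np.percentile(Z[m],97).round(4))
E
```

```text
t 42.83 pos [ 0.5525 -0.107   0.2979] rot [-3.14   0.004 -3.079] tool shift mm [ 45.5 110.  -52.5] dist 130
[ 0.23741711 -0.16590896 -1.58288031]
-0.12 3887 ((-8.947074890136719, -121.13530731201172), (52.0388298034668, 127.61111450195312), 89.84093475341797) ztop glass [0.1048 0.108 ] ztop 0.111
-0.04 3650 ((9.10555648803711, -40.66181945800781), (128.1590118408203, 51.051761627197266), 0.0938597097992897) ztop glass [0.1048 0.1078] ztop 0.1105
0.04 3662 ((9.131473541259766, 38.68454360961914), (128.5697479248047, 51.348968505859375), 0.04157891869544983) ztop glass [0.1047 0.1078] ztop 0.1104
```

View pics/w18.png

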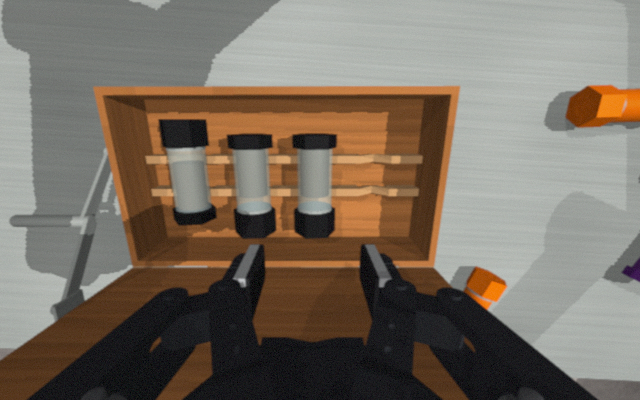

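```bash
python3 - <<'E'
from h import *
f=np.load('pics/w18_cal.npz');T,K=f['T'],f['K']
for x,z in [(.031,.160),(.025,.167),(.0436,.14)]: print(x,z,[tuple(np.round(proj(T,K,box(x,y,z)),1)) for y in (-.287,-.217)])
d=np.load('pics/w18.npy');P=cloud(T,K,d)
for u in (25,40,60,80):
    for v in(218,221,224): 
        q=P[v,u]-B; print(u,v,(q@bx).round(4),(q@by).round(4),q[2].round(4))
go(box(.031,-.265,.30),np.pi+BY)
im=cv2.imread('pics/w18.png')[90:300,0:160];cv2.imwrite('pics/w18c.png',cv2.resize(im,None,fx=2.8,fy=2.8,interpolation=cv2.INTER_CUBIC))
E
```

```text
0.031 0.16 [(np.float64(7.7), np.float64(221.2)), (np.float64(73.0), np.float64(221.2))]
0.025 0.167 [(np.float64(-1.3), np.float64(218.1)), (np.float64(65.9), np.float64(218.1))]
0.0436 0.14 [(np.float64(29.7), np.float64(225.3)), (np.float64(90.3), np.float64(225.3))]
25 218 0.0241 -0.2571 0.1691
25 221 0.0268 -0.2564 0.1707
25 224 0.0305 -0.2587 0.1696
40 218 0.0242 -0.242 0.1688
40 221 0.0269 -0.2415 0.1702
40 224 0.0304 -0.243 0.1697
60 218 0.0239 -0.2207 0.1695
60 221 0.0274 -0.2221 0.169
60 224 0.0302 -0.2218 0.1702
80 218 0.0246 -0.2018 0.1676
80 221 0.0273 -0.2011 0.1693
80 224 0.0304 -0.2015 0.1698
t 42.83 pos [ 0.5525 -0.107   0.2979] rot [-3.14   0.004 -3.079] tool shift mm [ -29.8 -304.8   -1.4] dist 306
turn units -0.01
```

View pics/w18c.png

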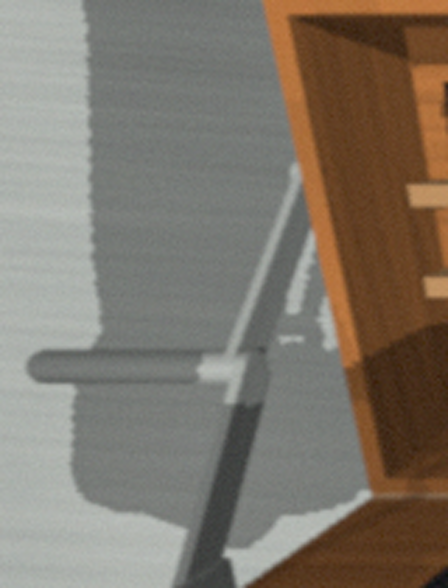

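Emit:
play_rows([
  [[0,-20,0,0],[0,-40,0,0],[0,-40,0,0],[0,-40,0,0],[0,-40,0,0],[0,-40,0,0],[0,-40,0,0],[-15,-30,0,0],[-15,-15,0,0],[0,0,0,0],[0,0,0,0]],
], fingers=0)

```text
t: 44.2
eef_pos: [0.5998, -0.4091, 0.2941]
ee_rot: [3.14, -0.002, -3.079]
contact_force: [-0.2, 1.1, 0.2]
grip_width: -0.0001
```

```bash
python3 - <<'E'
from h import *
go(box(.031,-.265,.185),np.pi+BY);print(state()['contact_force'],state()['grip_width'])
snap('wrist','w19')
E
```

```text
t 44.2 pos [ 0.5998 -0.4091  0.2941] rot [ 3.140e+00 -2.000e-03 -3.079e+00] tool shift mm [ -1.8  -0.4 109.1] dist 109
turn units -0.01
[-0.16630998  1.10516122  0.1514625 ] -0.00011833468082661135
```

View pics/w19.png

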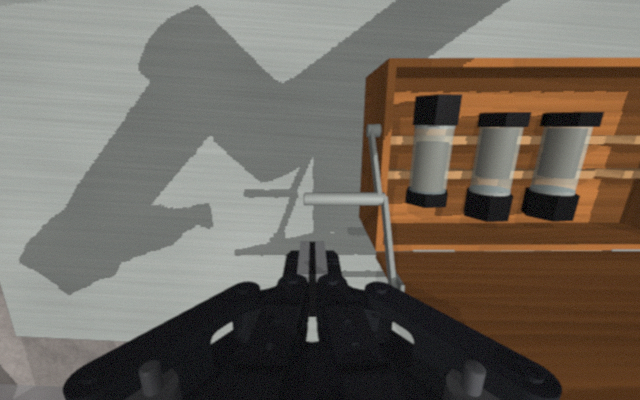

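Emit:
play_rows([
  [[-2,3,25,0],[0,0,25,0],[0,0,25,0],[0,0,20,0],[0,0,10,0],[0,0,5,0],[0,0,0,0]],
])

```text
t: 45.12
eef_pos: [0.6026, -0.4061, 0.1858]
ee_rot: [-3.141, 0.0, -3.079]
contact_force: [0.4, 0.4, -0.6]
grip_width: 0.0001
```

Emit:
play_rows([
  [[-1,0,3,0],[-1,0,3,0],[-2,0,4,0],[-2,0,4,0],[0,0,0,0]],
])

```text
t: 45.75
eef_pos: [0.6099, -0.4059, 0.172]
ee_rot: [-3.14, 0.003, -3.078]
contact_force: [3.2, 0.5, 4.4]
grip_width: 0.0003
```

```bash
python3 - <<'E'
from h import *
go(box(.04,-.262,.15),np.pi+BY);print(state()['contact_force'],state()['grip_width'])
snap('wrist','w20');snap('scene','s20')
im=cv2.imread('pics/s20.png')[80:300,100:420];cv2.imwrite('pics/s20c.png',cv2.resize(im,None,fx=2.2,fy=2.2,interpolation=cv2.INTER_CUBIC))
E
```

```text
t 45.75 pos [ 0.6099 -0.4059  0.172 ] rot [-3.140e+00  3.000e-03 -3.078e+00] tool shift mm [-0.3  0.2 22. ] dist 22
turn units -0.0
[3.19079552 0.47403331 4.42913394] 0.00033110071376471115
```

View pics/w20.png

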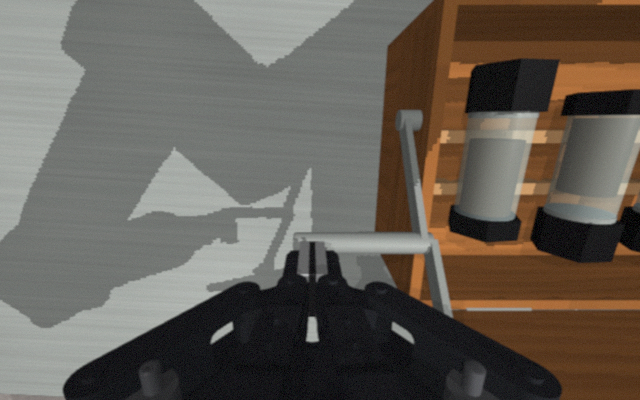

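View pics/s20c.png

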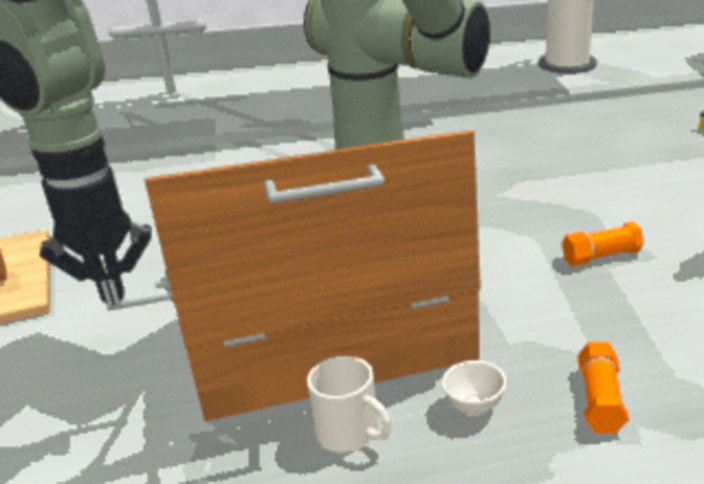

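Emit:
play_rows([
  [[0,0,-5,0],[5,2,-5,0],[4,2,0,0],[0,0,0,0]],
])

```text
t: 46.35
eef_pos: [0.5985, -0.4021, 0.1811]
ee_rot: [3.141, -0.001, -3.079]
contact_force: [-0.4, 0.0, -0.8]
grip_width: 0.0001
```

Emit:
play_rows([
  [[0,0,5,0],[0,0,4,0],[0,0,3,0],[-1,0,3,0],[-1,0,3,0],[0,0,0,0]],
])

```text
t: 47.1
eef_pos: [0.6033, -0.4025, 0.1644]
ee_rot: [-3.14, 0.004, -3.078]
contact_force: [4.2, -0.1, 4.4]
grip_width: 0.0
```

```bash
python3 - <<'E'
from h import *
go(box(.033,-.258,.15),np.pi+BY);print(state()['contact_force'])
snap('wrist','w21')
E
```

```text
t 47.1 pos [ 0.6033 -0.4025  0.1644] rot [-3.14   0.004 -3.078] tool shift mm [ 0.4  0.4 14.4] dist 14
turn units -0.0
[ 4.20799939 -0.14405794  4.39532488]
```

View pics/w21.png

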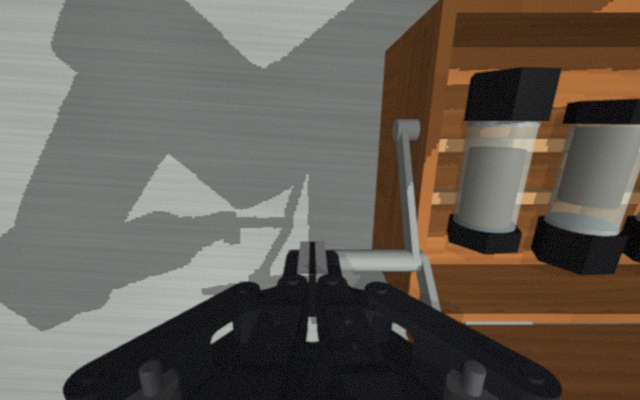

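Emit:
play_rows([
  [[-3,0,4,0],[-2,0,4,0],[-2,0,4,0],[-2,0,4,0],[0,0,0,0]],
])

```text
t: 47.78
eef_pos: [0.6114, -0.4018, 0.1478]
ee_rot: [-3.14, 0.002, -3.078]
contact_force: [2.8, 0.0, 4.7]
grip_width: -0.0001
```

```bash
python3 - <<'E'
from h import *
go(box(.045,-.258,.13),np.pi+BY);print(state()['contact_force'])
snap('wrist','w22');snap('scene','s22')
E
```

```text
t 47.77 pos [ 0.6114 -0.4018  0.1478] rot [-3.140e+00  2.000e-03 -3.078e+00] tool shift mm [-3.5  0.2 17.8] dist 18
turn units -0.0
[2.77294942 0.02022785 4.70324092]
```

View pics/w22.png

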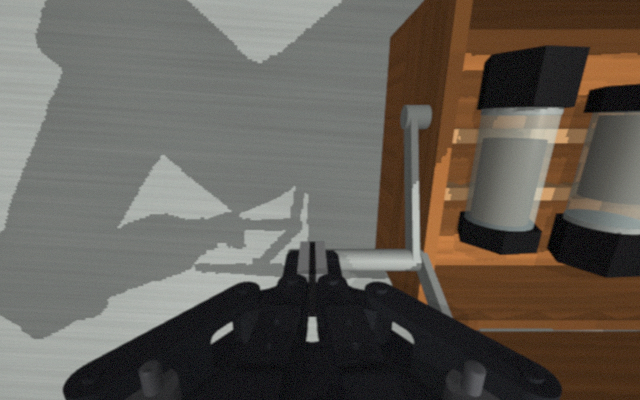

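View pics/s22.png

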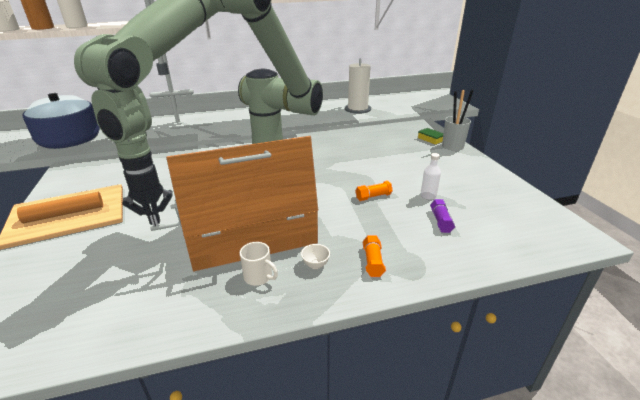

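Emit:
play_rows([
  [[-1,0,3,0],[-1,0,3,0],[-0.5,0,2,0],[0,0,0,0],[0,0,0,0]],
])

```text
t: 48.5
eef_pos: [0.6128, -0.4016, 0.1395]
ee_rot: [-3.141, 0.0, -3.079]
contact_force: [3.9, -0.2, 4.1]
grip_width: -0.0001
```

Emit:
play_rows([
  [[0,0,-10,0],[0,-10,-25,0],[0,-20,-35,0],[0,0,-40,0],[0,0,-40,0],[0,0,-40,0],[0,0,-40,0],[0,0,0,0]],
])

```text
t: 49.5
eef_pos: [0.6143, -0.4321, 0.373]
ee_rot: [-3.138, 0.002, -3.079]
contact_force: [0.3, 0.2, -0.0]
grip_width: -0.0
```

```bash
python3 - <<'E'
from h import *
go(box(.0,0,.37));print(state()['contact_force'])
snap('wrist','w23');snap('scene','s23');p,d,T,K=snap('top','t23')
P=cloud(T,K,d)-B;X=P@bx;Y=P@by;Z=P[...,2]
a=cv2.imread('pics/s23.png')[100:300,100:420];b=cv2.imread('pics/t23.png')[120:280,290:530]
cv2.imwrite('pics/s23c.png',np.hstack([cv2.resize(a,(400,250)),cv2.resize(b,(375,250))]))
T,K=T_wc('scene');d=np.load('pics/s23.npy');P=cloud(T,K,d)-B;X=P@bx;Y=P@by;Z=P[...,2]
m=(abs(Y)<.18)&(Z>.14)&(Z<.4)&(X>0)&(X<.2)&(abs(Y)>.07)
c=np.polyfit(Z[m],X[m],1);print(m.sum(),'lid angle ~',np.pi/2+np.arctan(c[0]))
E
```

```text
t 49.5 pos [ 0.6143 -0.4321  0.373 ] rot [-3.138e+00  2.000e-03 -3.079e+00] tool shift mm [ 43.  288.5   1.8] dist 292
[ 0.25538637  0.17094903 -0.0470745 ]
6210 lid angle ~ 1.1903153242494955
```

View pics/s23c.png

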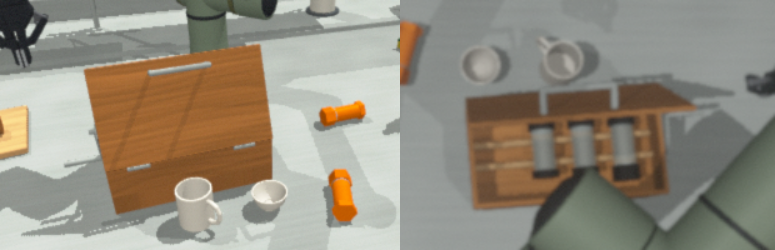

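View pics/w23.png

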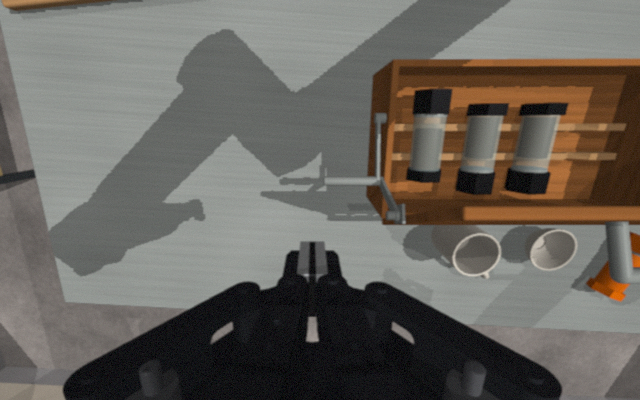

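Emit:
play_rows([
  [[0,0,-20,1],[0,0,-20,1],[0,0,0,1],[0,0,0,1],[0,0,0,1],[0,0,0,1],[0,0,0,1],[0,0,0,1],[0,0,0,1],[0,0,0,0]],
], fingers=30)

```text
t: 50.9
eef_pos: [0.6141, -0.4312, 0.4074]
ee_rot: [-3.139, -0.002, 1.635]
contact_force: [0.4, -0.4, -1.1]
grip_width: 0.03
```

```bash
python3 - <<'E'
from h import *
print(handle(1.19));go([*handle(1.19)[:2],.41],1.635)
E
```

```text
[ 0.63228214 -0.14173523  0.32461494]
t 50.9 pos [ 0.6141 -0.4312  0.4074] rot [-3.139e+00 -2.000e-03  1.635e+00] tool shift mm [287.7  36.8  -2. ] dist 290
turn units 0.0
```

Emit:
play_rows([
  [[20,0,0,0],[40,0,0,0],[40,6.8,0,0],[40,10,0,0],[40,10,0,0],[40,10,0,0],[40,0,0,0],[27.7,0,0,0],[0,0,0,0],[0,0,0,0]],
])

```text
t: 52.15
eef_pos: [0.633, -0.1424, 0.4087]
ee_rot: [-3.14, 0.0, 1.635]
contact_force: [-0.1, -0.9, 0.3]
grip_width: 0.03
```

```bash
python3 - <<'E'
from h import *
go(handle(1.19)+[0,0,-.01],1.635);p,d,T,K=snap('wrist','w24')
print(proj(T,K,handle(1.19)+.06*by),proj(T,K,handle(1.19)-.06*by))
P=cloud(T,K,d)-B;X=P@bx;Y=P@by;Z=P[...,2]
m=(abs(Y)<.065)&(Z>.24)&(X>.03)&(X<.14)
v,u=np.where(m)
for uu in (300,311,320):
  for vv in (140,180,220): print(uu,vv,X[vv,uu].round(4),Y[vv,uu].round(4),Z[vv,uu].round(4))
E
```

```text
t 52.15 pos [ 0.633  -0.1424  0.4087] rot [-3.14   0.     1.635] tool shift mm [ 0.7 -0.6 94.1] dist 94
turn units -0.0
(np.float64(311.7255155471136), np.float64(137.0005499982154)) (np.float64(311.8389966327489), np.float64(274.4044027959161))
300 140 0.0699 0.0578 0.3261
300 180 0.066 0.0101 0.2474
300 220 0.0655 -0.0356 0.2495
311 140 0.0784 0.0582 0.3309
311 180 0.0784 0.0277 0.3317
311 220 0.0783 -0.0056 0.3313
320 140 0.089 0.0489 0.1907
320 180 0.0894 -0.0021 0.1897
320 220 0.0899 -0.0583 0.1876
```

View pics/w24.png

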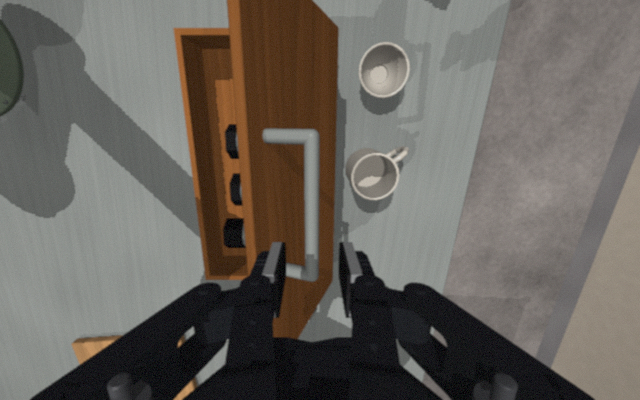

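Emit:
play_rows([
  [[0,-0.5,25,0],[0,0,25,0],[0,0,20,0],[0,0,14,0],[0,0,8,0],[0,0,2,0],[0,0,0,0]],
])

```text
t: 53.08
eef_pos: [0.6331, -0.1421, 0.3158]
ee_rot: [3.141, 0.0, 1.634]
contact_force: [-0.0, -1.0, 0.1]
grip_width: 0.0299
```

Emit:
play_rows([
  [[0,0,0,0],[0,0,0,0],[0,0,0,0],[0,0,0,0],[0,0,0,0],[0,0,0,0]],
], fingers=0, grip_force=30)

```text
t: 53.82
eef_pos: [0.6331, -0.1421, 0.316]
ee_rot: [3.14, 0.001, 1.634]
contact_force: [-0.5, -0.1, 5.6]
grip_width: 0.0108
```

```bash
python3 - <<'E'
from h import *
print(state()['contact_force'],state()['grip_width'])
go(handle(1.19)+[0,0,-.01],1.635)
p=state()['eef_pos']
L=np.linspace(1.19,0,25);H=[handle(t) for t in L]
for a,b,t in zip(H,H[1:],L[1:]):
    d=(b-a)*1000;print(round(t,3),'ty',round(d@bx,1),'tz',round(-d[2],1),(b-[0,0,.01]).round(4))
E
```

```text
[-0.53003799 -0.08577095  5.6382212 ] 0.010835168137363944
t 53.83 pos [ 0.6331 -0.1421  0.316 ] rot [3.140e+00 1.000e-03 1.634e+00] tool shift mm [ 0.4 -0.8  1.4] dist 2
turn units -0.01
1.14 ty -9.9 tz 1.5 [ 0.6224 -0.1424  0.3131]
1.091 ty -9.8 tz 2.0 [ 0.6127 -0.143   0.3111]
1.041 ty -9.7 tz 2.5 [ 0.603  -0.1436  0.3085]
0.992 ty -9.5 tz 3.0 [ 0.5935 -0.1442  0.3056]
0.942 ty -9.4 tz 3.4 [ 0.5842 -0.1448  0.3021]
0.892 ty -9.2 tz 3.9 [ 0.575  -0.1454  0.2982]
0.843 ty -9.0 tz 4.4 [ 0.5661 -0.146   0.2938]
0.793 ty -8.8 tz 4.8 [ 0.5573 -0.1466  0.289 ]
0.744 ty -8.5 tz 5.2 [ 0.5489 -0.1471  0.2838]
0.694 ty -8.2 tz 5.6 [ 0.5406 -0.1476  0.2782]
0.645 ty -7.9 tz 6.0 [ 0.5327 -0.1481  0.2721]
0.595 ty -7.6 tz 6.4 [ 0.5251 -0.1486  0.2657]
0.545 ty -7.3 tz 6.8 [ 0.5178 -0.1491  0.2589]
0.496 ty -7.0 tz 7.2 [ 0.5109 -0.1495  0.2518]
0.446 ty -6.6 tz 7.5 [ 0.5043 -0.15    0.2443]
0.397 ty -6.2 tz 7.8 [ 0.4981 -0.1504  0.2365]
0.347 ty -5.8 tz 8.1 [ 0.4923 -0.1507  0.2283]
0.298 ty -5.4 tz 8.4 [ 0.4869 -0.1511  0.22  ]
0.248 ty -5.0 tz 8.6 [ 0.4819 -0.1514  0.2113]
0.198 ty -4.6 tz 8.9 [ 0.4773 -0.1517  0.2024]
0.149 ty -4.1 tz 9.1 [ 0.4732 -0.152   0.1933]
0.099 ty -3.7 tz 9.3 [ 0.4696 -0.1522  0.1841]
0.05 ty -3.2 tz 9.5 [ 0.4664 -0.1524  0.1746]
0.0 ty -2.7 tz 9.6 [ 0.4637 -0.1526  0.165 ]
```

Emit:
play_rows([
  [[0,-9.9,1.5,0],[0,-9.8,2.0,0],[0,-9.7,2.5,0],[0,-9.5,3.0,0],[0,-9.4,3.4,0],[0,-9.2,3.9,0],[0,0,0,0]],
])

```text
t: 54.7
eef_pos: [0.5735, -0.1458, 0.2981]
ee_rot: [-3.138, 0.0, 1.633]
contact_force: [-2.7, -3.0, 1.4]
grip_width: 0.0108
```

Emit:
play_rows([
  [[0,-9.0,4.4,0],[0,-8.8,4.8,0],[0,-8.5,5.2,0],[0,-8.2,5.6,0],[0,-7.9,6.0,0],[0,-7.6,6.4,0],[0,0,0,0]],
])

```text
t: 55.58
eef_pos: [0.524, -0.1488, 0.2654]
ee_rot: [-3.139, -0.0, 1.633]
contact_force: [-1.2, -4.1, -3.5]
grip_width: 0.0108
```

```bash
python3 - <<'E'
from h import *
go(handle(.595)+[0,0,-.01],1.635);print(state()['contact_force']);snap('scene','s25')
E
```

```text
t 55.58 pos [ 0.524  -0.1488  0.2654] rot [-3.139 -0.     1.633] tool shift mm [ 0.1  1.1 -0.3] dist 1
turn units -0.01
[-1.22976313 -4.06411489 -3.47883258]
```

View pics/s25.png

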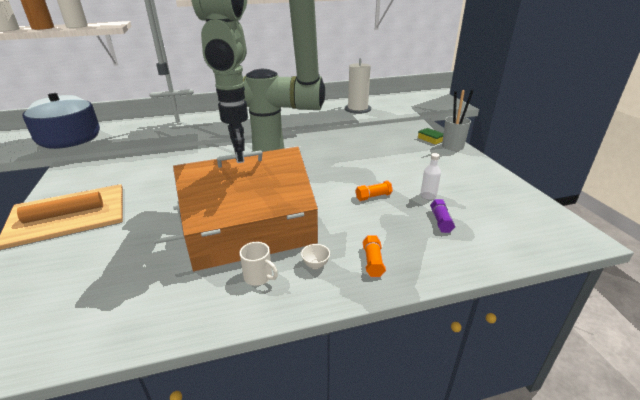

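Emit:
play_rows([
  [[0,-7.3,6.8,0],[0,-7.0,7.2,0],[0,-6.6,7.5,0],[0,-6.2,7.8,0],[0,-5.8,8.1,0],[0,-5.4,8.4,0],[0,0,0,0]],
])

```text
t: 56.5
eef_pos: [0.4864, -0.1511, 0.2196]
ee_rot: [-3.14, -0.0, 1.633]
contact_force: [1.7, -2.9, -4.9]
grip_width: 0.0108
```

Emit:
play_rows([
  [[0,-5.0,8.6,0],[0,-4.6,8.9,0],[0,-4.1,9.1,0],[0,-3.7,9.3,0],[0,0,0,0]],
])

```text
t: 57.12
eef_pos: [0.4695, -0.1521, 0.1838]
ee_rot: [-3.141, -0.001, 1.633]
contact_force: [2.1, -2.7, -4.6]
grip_width: 0.0108
```

```bash
python3 - <<'E'
from h import *
go(handle(.0)+[0,0,-.01],1.635);print(state()['contact_force'])
E
```

```text
t 57.12 pos [ 0.4695 -0.1521  0.1838] rot [-3.141e+00 -1.000e-03  1.633e+00] tool shift mm [-0.1 -5.8 18.8] dist 20
turn units -0.01
[ 2.06068331 -2.73165586 -4.58228618]
```

Emit:
play_rows([
  [[0,-1.6,4.7,0],[0,-1.6,4.8,0],[0,-1.4,4.8,0],[0,-1.2,4.5,0],[0,0,2,0],[0,0,0,0],[0,0,0,0]],
])

```text
t: 58.0
eef_pos: [0.464, -0.1525, 0.1655]
ee_rot: [3.141, 0.0, 1.634]
contact_force: [-3.8, 1.0, 12.6]
grip_width: 0.0107
```

```bash
python3 - <<'E'
from h import *
go(handle(.0)+[0,0,-.01],1.635);print(state()['contact_force'])
E
```

```text
t 58.0 pos [ 0.464  -0.1525  0.1655] rot [3.141 0.    1.634] tool shift mm [-0.1 -0.4  0.5] dist 1
turn units -0.01
[-3.75653252  1.02558613 12.63539592]
```

Lid is on its stop (force rose by 17 N, pose equals the shut one). Release and check.

Emit:
play_rows([
  [[0,0,0,0],[0,0,0,0],[0,0,0,0],[0,0,0,0]],
], fingers=40)

```text
t: 58.5
eef_pos: [0.464, -0.1525, 0.1638]
ee_rot: [-3.141, -0.0, 1.634]
contact_force: [-0.4, 0.3, -0.1]
grip_width: 0.0398
```

Emit:
play_rows([
  [[0,0,-10,0],[0,0,-20,0],[0,0,-35,0],[0,0,-40,0],[0,0,-40,0],[0,0,-40,0],[0,0,0,0],[0,0,0,0]],
])

```text
t: 59.5
eef_pos: [0.464, -0.1525, 0.3489]
ee_rot: [-3.142, -0.0, 1.634]
contact_force: [-0.9, -0.3, -0.8]
grip_width: 0.0402
```

```bash
python3 - <<'E'
from h import *
p,d,T,K=snap('wrist','w26');snap('scene','s26')
P=cloud(T,K,d)-B;X=P@bx;Y=P@by;Z=P[...,2]
m=(abs(Y)<.17)&(Z>.11)&(Z<.16)&(X>-.07)&(X<.09)
c=np.polyfit(X[m],Z[m],1);print(m.sum(),'tilt',-c[0],'z mid',np.median(Z[m]))
for n in ('s0','s1'):pass
# bystanders before/after: diff of scene depth
a=cv2.imread('pics/scene0.png').astype(int);b=cv2.imread('pics/s26.png').astype(int)
df=abs(a-b).max(2)
for k,(x0,x1,y0,y1) in dict(mug=(238,280,240,290),ram=(298,332,243,272),soap=(420,442,150,202)).items(): print(k,(df[y0:y1,x0:x1]>60).mean().round(3))
E
```

```text
31573 tilt -1.8583392683068618e-06 z mid 0.13544882858520496
mug 0.0
ram 0.0
soap 0.0
```

View pics/s26.png

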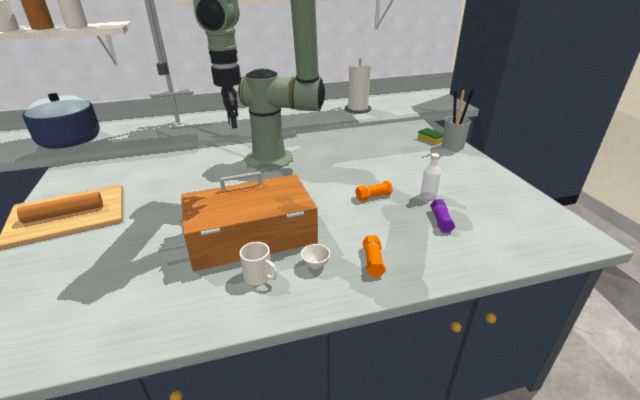

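View pics/w26.png

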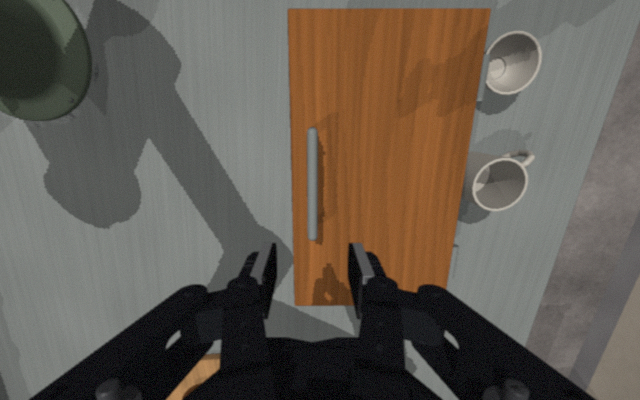

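The lid is flat and shut, the bystanders have not moved, and no black grinders are left on the counter. I'm handing the job in.

```bash
python3 -c "
from plant import ticket,state
print(ticket.finish_job());print(state()['t'])"
```

```text
the job is handed in; nothing more can be done
None
the job is handed in; nothing more can be done
```

I raised the lid until its stay locked and laid the three black grinders (all that were on the counter) in cradles 1, 2 and 3. Then I broke the knee, lowered the lid by its handle until shut, and handed in at about 60 s. No verdict is reported.

**Last checks before hand-in:**
- **Stay locked:** the knee peg measured about 160 mm high, which matches the locked height.
- **Grinders:** with the lid still up, their middles were about 1 mm from the rails' middle, glass tops at the settled height, and their axes within about 0.5° of the notches.
- **Knee broken:** the lid stood by itself at about 1.19 rad after I pushed the knee down.
- **Lid shut:** its top measured flat (tilt about 0) at 135 mm. I did not see the grinders again after it shut.
- **Bystanders and look-alikes:** pictures from before and after show no change at the mug, ramekin and soap bottle. I did not touch the orange and purple look-alikes.

**What went off plan:**
- The first knee push met the edge of the peg, so I backed off and pushed again.
- About 6 N of sideways force showed while I opened the fingers at cradle 3, probably the gripper touching the box wall. That grinder stayed seated.
- One grinder was knocked a few centimetres aside during the run, so I measured it again before gripping it.

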